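# Scoop the trim balls into the compass trim chamber

## Robot

A 6-joint arm with a two-finger parallel gripper is mounted at the origin on the work surface. World frame = base frame: x ahead of the robot, y to its left, z up, the work surface at z = 0. Lengths are in m, angles in rad, forces in N, time in s.
With the tool pointing down it reaches from about 0.375 to 0.9 m from the base axis. Payload 3.1 kg.
Tool frame: the origin (TCP) lies at the very end of the fingers, on their centre line; the grasp point (between the pads) lies robot.grasp_offset behind it (robot.grasp_offset is the distance from the TCP to the grasp point, in m); z points along the fingers, y is the direction in which the jaws open and shut (so a half turn about z gives the same grasp; the last joint's range is limited). The gripper opens to 87 mm and grips with 3 to 60 N. Pads are 19 mm wide; open, the fingers measure 117 mm over their backs; the gripper's body (75 mm by 190 mm) begins 51 mm behind the grasp point.
Start: joints at [-1.486, 0.527, 1.433, -0, 1.181, -0.178], TCP at [0.162, -0.604, 0.223] pointing down, gripper open.
Joint ranges: [-3.08, 3.08], [-0.75, 2.2], [0.22, 2.44], [-1.43, 4.57], [0, 2.65], [-2.85, 2.85]. Speed limits (rad/s): [2.79, 2.79, 3.14, 3.14, 3.14, 3.14].

## Interface

Orientations are given as a unit quaternion [x, y, z, w].
In Python, from rig import robot gives the robot as it stands.
- The arm moves only by the tool drive_tool, never from a script. Its argument "targets" is one flat list of numbers, 6 for each row, row after row: the shift along the tool's x, y, z in cm, then the turn, a rotation vector about the tool's x, y, z in degrees. A call has 1 to 12 rows; each row is the pose to reach, as a shift and turn from the pose commanded when the call began, along the tool's axes at that moment; what a row does not reach only later rows make up. A row lasts 1/12 s, in which the tool goes at most 41.7 mm and 7.16 degrees, less where a joint would pass 70% of its speed; a pose out of reach is approached as far as the arm can. A call with a gripper value outside its range is refused whole. "grip" is the gripper command: -1 is fully open, 1 is shut, values between are in proportion, set as the call begins (left out, the last holds). The fingers move at their own pace and stop on an object; "squeeze" is the grip in N (left out, the last holds). Time passes only in rows, so rows that repeat a pose let the fingers close. It gives the time, the measured TCP pose, the force and the opening at its end, in the units of the state.
- robot.get_obs(): the state, without advancing time (a new reading comes with each control period).
- robot.camera(name): name is "side" or "top" or "wrist"; returns (picture, depth): 480x640x3 uint8, red, green, blue; 480x640 float32, m along the optical axis (not along the pixel's ray), 0 where there is no reading.
- robot.calibration(name): a dict with "mtx" (3x3 intrinsics, pixels), "R" (3x3) and "t" (3): a world point X has camera coordinates R X + t; the wrist camera has in their place "hand_eye" (4x4, takes a point from camera to tool coordinates, whose origin is the TCP and whose axes are the flange's). Camera axes: x right, y down, z forward; pixel columns grow to the right and rows downward; lengths in m; the calibration is good to about 2 mm. The wrist camera is an equidistant fisheye: a pixel r from the principal point sees the ray r / f radians off the axis. A picture is of the moment at which its call begins: read the wrist's pose just before it. calibration takes no time and is no camera call.
- robot.hand_in(): hands the job in, once; it reports no verdict.
The state is a dict: "time": time; "q": joint angles; "joint_velocities": joint speeds; "joint_torque": joint torques, N m; "position": TCP position; "tool_rot": TCP orientation; "ft_force": force on the tool from outside, world axes, zero at the start; "moment": the same for the moment, N m; "grip_width": finger opening in m.
Only numpy, scipy, OpenCV 4.12 (cv2) and the standard library are available. Lean on these libraries where they do the work, as an engineer would, in place of code of your own. Each camera call takes 0.05 s, during which the arm holds its last target.

## Task

Turn the bronze coupling all the way anticlockwise to release the trim chamber's cover, slide the cover fully open, and with the scoop, never with the fingers, move every ball from the trough into the chamber's well. Then slide the cover fully shut, turn the coupling all the way back to locked, and leave the scoop lying flat in the middle of its cork mat; never slide the cover while the coupling is locked, and leave everything else on the bench where it is.

Things in the scene. Friction and masses are not known exactly. Their poses are not given: they have to be found in the camera images.
- trough: Fixed open dark steel trough with the balls, 246 long x 116 wide; walls 64 mm high, at the -x end 50 mm; to the robot's left or right. Origin: centre of underside; x runs along it towards its ramp end. Inside 108 mm wide. From the upright end wall (inner face x = -119) the floor falls 7 degrees from z = 15 to z = 4 at x = -31, then is level to x = +91 mm.
- ramp_foot (a point): End of the trough's level floor (z = 4 mm), mid-width, 91 mm along x from the trough's centre, where a steep ramp (59 degrees) begins; it reaches z = 50 mm 28 mm further along x. Axes as the trough's. Balls on the floor's slope roll back to the level part; those squeezed between a scoop's lip and the ramp ride up onto the lip.
- chamber: Fixed white trim chamber, 315 long x 144 mm wide, 60 mm high (steel guide rails along its long sides reach z = 67.5). Origin on the underside, mid-width; x runs along it from the solid deck (x = -160 to 0) to the well (to x = 155). The pedestal of the bronze coupling stands at x = 30, y = -125 mm.
- well (a point): Centre of the floor of the chamber's open-topped well, into which the balls go; axes as the chamber's. Inside 145 mm (x) by 120 mm (y); floor at z = 6, rim at z = 60 mm.
- cover (a joint): Slide of the chamber's flat steel cover, in m: 0 = fully shut over the well, 0.15 = fully open, moved in the chamber's -x direction to lie over the deck. About 1.5 N of friction plus light damping; stays where left.
- cover_grip (a point): Point in the cover's black bar handle, mid-length, 12 mm below its top and 24 mm above the cover's upper face (z = 66.5 mm); axes as the chamber's. The bar is 14 mm thick (along x), 70 mm long (along y) and stands 36 mm above the cover, which is 155 x 130 x 6 mm.
- coupling (a joint): Angle of the bronze bayonet coupling about the vertical, in rad: 0 = locked (its tongue points to the chamber's +y, over the cover's edge), 1.4 = fully released, turned anticlockwise seen from above (tongue clear of the cover). About 0.1 N m of friction; stays where left. It does not itself block the cover.
- coupling_grip (a point): Point on the coupling's axis inside its upright wing, 11 mm below the wing's top (at z = 101 mm). The wing is 66 mm long, 14 mm thick, 34 mm tall, above a collar of 64 mm diameter; the point's x axis runs along the wing (parallel to the chamber's x when locked) and turns with it.
- mat: Fixed square cork mat 150 x 150 x 4 mm on which the scoop lies; origin at the centre of its underside.
- scoop: Loose aluminium scoop, 180 g: open-topped pan 72 long (x -44 to +28), 98 mm wide (94 inside), floor 2 mm; sides 40 mm high from the back to x = +8, then 6 mm; back wall 46 mm. Origin: on the underside, 28 mm behind the front edge; x to the open front. Upright walnut grip over the back wall, centred at x = -36, y = 0: 26 mm (x) by 16 mm (y), from z = 42 to 120 mm above the underside.
- ball1: Loose aluminium trim ball, 28 mm diameter, 31 g; origin at its centre. It rolls, with a little resistance. At the start it lies on the trough's level floor. None if absent in this run (8 to 10 of the 10 are present).
- ball2: Loose aluminium trim ball, 28 mm diameter, 31 g; origin at its centre. It rolls, with a little resistance. At the start it lies on the trough's level floor. None if absent in this run (8 to 10 of the 10 are present).
- ball3: Loose aluminium trim ball, 28 mm diameter, 31 g; origin at its centre. It rolls, with a little resistance. At the start it lies on the trough's level floor. None if absent in this run (8 to 10 of the 10 are present).
- ball4: Loose aluminium trim ball, 28 mm diameter, 31 g; origin at its centre. It rolls, with a little resistance. At the start it lies on the trough's level floor. None if absent in this run (8 to 10 of the 10 are present).
- ball5: Loose aluminium trim ball, 28 mm diameter, 31 g; origin at its centre. It rolls, with a little resistance. At the start it lies on the trough's level floor. None if absent in this run (8 to 10 of the 10 are present).
- ball6: Loose aluminium trim ball, 28 mm diameter, 31 g; origin at its centre. It rolls, with a little resistance. At the start it lies on the trough's level floor. None if absent in this run (8 to 10 of the 10 are present).
- ball7: Loose aluminium trim ball, 28 mm diameter, 31 g; origin at its centre. It rolls, with a little resistance. At the start it lies on the trough's level floor. None if absent in this run (8 to 10 of the 10 are present).
- ball8: Loose aluminium trim ball, 28 mm diameter, 31 g; origin at its centre. It rolls, with a little resistance. At the start it lies on the trough's level floor. None if absent in this run (8 to 10 of the 10 are present).
- ball9: Loose aluminium trim ball, 28 mm diameter, 31 g; origin at its centre. It rolls, with a little resistance. At the start it lies on the trough's level floor. None if absent in this run (8 to 10 of the 10 are present).
- ball10: Loose aluminium trim ball, 28 mm diameter, 31 g; origin at its centre. It rolls, with a little resistance. At the start it lies on the trough's level floor. None if absent in this run (8 to 10 of the 10 are present).
- magnet_bar: Bystander, loose: red-painted bar 150 x 26 x 16 mm. Origin: centre of its underside. Not part of the job.
- dome: Bystander, loose: clear acrylic dome 124 mm across, 57 mm high. Origin: centre of its underside. Not part of the job.
- azimuth_ring: Bystander, loose: pewter-grey ring 140 mm outside, 104 mm inside, 12 mm high. Origin: centre of its underside. Not part of the job.

How it is judged:
By the outcome, as a careful person would: the job done as asked, in the order asked, and still so for the second after the job is handed in, with the robot touching nothing.
Of ball1, ball2, ball3, ball4, ball5, ball6, ball7, ball8, ball9, ball10 only 8 to 10 are there at a start; the rules pass over those that are not, and their reading is None.
At some moment in a run one of scoop may be knocked a few centimetres aside while the robot is not near it.
It also fails if it takes over 210 s, if anything falls off the work surface, if the arm or the gripper's body presses on something with over 40 N, if the wrist force passes 120 N, or if a joint passes its speed limit or range.

## Working session

There is one attempt and no reset: what is moved stays moved. The work goes in short steps, Python scripts to look and compute and a tool call to move; the robot and the scene stay as the last step left them, time stands still between calls to the robot, and variables do not carry over. Pictures are saved under pics/ and viewed, and the job is handed in when it is done.

Besides the shell and the picture viewer there is one more tool, called after "Emit:" by a JSON object that holds its "method" and its "body". drive_tool: Moves the arm, as the interface text tells. Its arguments: {"type":"object","properties":{"targets":{"type":"array","items":{"type":"number"}},"grip":{"type":"number"},"squeeze":{"type":"number"}},"required":["targets"]}

```bash
ls -la; mkdir -p pics
python3 - <<'E'
from rig import robot
import cv2
o=robot.get_obs();print(o)
print(robot.grasp_offset)
for n in ["side","top","wrist"]:
    c=robot.calibration(n);print(n,c)
    p,d=robot.camera(n);cv2.imwrite(f"pics/a_{n}.png",p[:,:,::-1])
    import numpy as np; np.save(f"pics/a_{n}.npy",d)
E
```

```text
total 12
drwxr-xr-x  3 agent agent 4096 Dec  6 19:38 .
drwxr-xr-x 23 root  root  4096 Dec  6 19:38 ..
drwxr-xr-x  2 agent agent 4096 Dec  6 19:38 pics
{'time': 0.0, 'q': array([-1.48651716e+00,  5.28468383e-01,  1.43390646e+00, -2.01800952e-06,
        1.18138495e+00, -1.78513340e-01]), 'joint_velocities': array([ 1.02110659e-03, -7.51745036e-05,  2.74296994e-04, -8.08053708e-04,
        1.05913033e-03,  1.38165508e-05]), 'joint_torque': array([-5.16972541e-04, -4.40046859e+01, -1.76590347e+01,  6.30801916e-02,
        5.80654631e-02, -1.78460418e-04]), 'position': array([ 0.16231852, -0.60279524,  0.22156895]), 'tool_rot': array([ 9.91379293e-01,  1.31018789e-01,  5.01039632e-05, -1.08241564e-03]), 'ft_force': array([0.79187837, 0.19878983, 0.25143014]), 'moment': array([-0.02250592,  0.0252663 , -0.03217865]), 'grip_width': 0.08686136493461855}
0.0187
side {'mtx': array([[492.73252351,   0.        , 330.13705129],
       [  0.        , 492.73252351, 229.71051889],
       [  0.        ,   0.        ,   1.        ]]), 'R': array([[ 0.83770172, -0.54596274,  0.01343551],
       [-0.29
[... 328 characters left out ...]
2, -0.99938747, -0.0256254 ],
       [-0.98732962,  0.02755287, -0.15627239],
       [ 0.15688273,  0.02157621, -0.98738153]]), 't': array([0.05448574, 0.58939397, 1.07733885])}
wrist {'mtx': array([[371.64829954,   0.        , 313.53847239],
       [  0.        , 371.64829954, 241.54175089],
       [  0.        ,   0.        ,   1.        ]]), 'hand_eye': array([[-6.05579871e-04, -9.66634361e-01, -2.56159412e-01,
         6.93823419e-02],
       [ 9.99999428e-01, -8.11180244e-04,  6.96969014e-04,
         1.07037735e-03],
       [-8.81505653e-04, -2.56158844e-01,  9.66634300e-01,
        -1.61595856e-01],
       [ 0.00000000e+00,  0.00000000e+00,  0.00000000e+00,
         1.00000000e+00]])}
```

View pics/a_top.png

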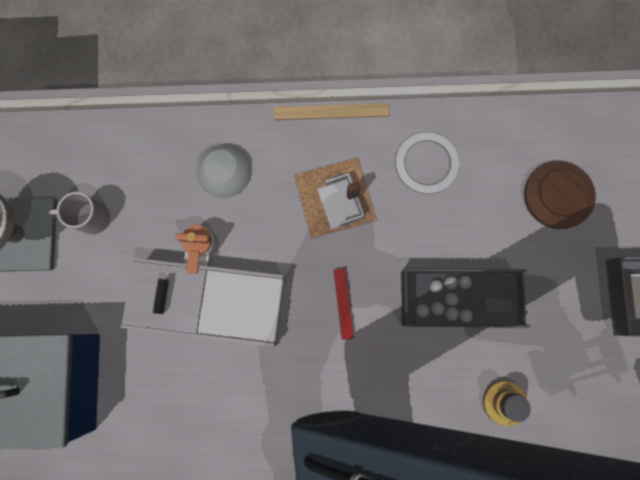

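View pics/a_side.png

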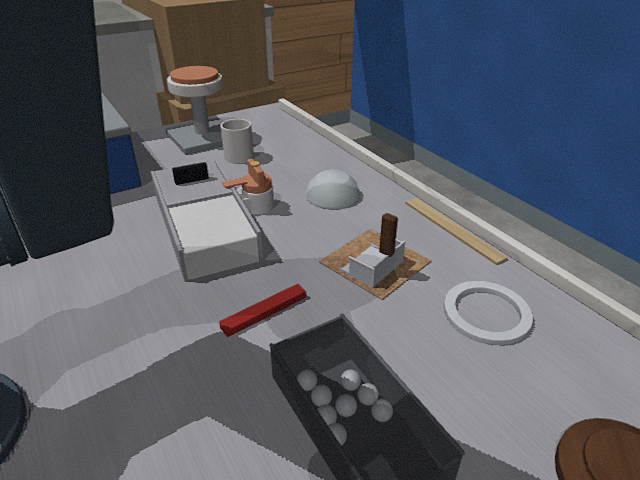

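View pics/a_wrist.png

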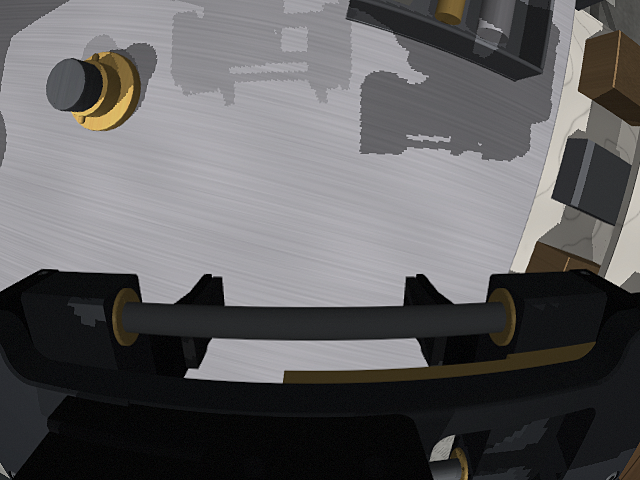

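The top view shows the chamber at about (200,300), with its cover handle at (160,295) and the coupling at (197,238). The scoop on its mat is near (340,198), and the trough with its balls is near (463,297). Next I'll measure from depth.

```bash
cat > h.py <<'E'
import numpy as np, cv2
from rig import robot
from scipy.spatial.transform import Rotation as Rn
def cloud(n,d):
    c=robot.calibration(n);K=c["mtx"]
    v,u=np.mgrid[0:480,0:640]
    X=np.stack([(u-K[0,2])/K[0,0]*d,(v-K[1,2])/K[1,1]*d,d],-1)
    W=(X-c["t"])@c["R"]
    W[d<=0]=np.nan
    return W
def proj(n,P):
    c=robot.calibration(n);x=c["R"]@np.asarray(P)+c["t"];p=c["mtx"]@x;return p[:2]/p[2]
E
python3 - <<'E'
from h import *
d=np.load("pics/a_top.npy");W=cloud("top",d)
p=cv2.imread("pics/a_top.png")
a=p[220:360,110:310];cv2.imwrite("pics/z1.png",cv2.resize(a,None,fx=4,fy=4,interpolation=2))
a=p[140:260,280:400];cv2.imwrite("pics/z2.png",cv2.resize(a,None,fx=5,fy=5,interpolation=2))
a=p[250:350,390:540];cv2.imwrite("pics/z3.png",cv2.resize(a,None,fx=5,fy=5,interpolation=2))
# heightmap print at regions
z=W[...,2]
hm=np.clip(z*1000/130*255,0,255); hm=np.nan_to_num(hm).astype(np.uint8)
hm=cv2.applyColorMap(hm,cv2.COLORMAP_JET)
cv2.imwrite("pics/hm.png",cv2.resize(hm[130:360,110:540],None,fx=1.8,fy=1.8,interpolation=0))
for u,v in [(240,305),(170,320),(160,292),(197,238),(193,263),(354,186),(340,200),(335,225),(463,297),(500,297),(345,300),(515,300),(405,298)]:
    print((u,v),W[v,u].round(4))
E
```

```text
(240, 305) [0.451  0.1997 0.0607]
(170, 320) [0.424  0.3415 0.0675]
(160, 292) [0.4792 0.3521 0.1024]
(197, 238) [0.5859 0.2797 0.1016]
(193, 263) [0.539  0.295  0.0709]
(354, 186) [ 0.6779 -0.0388  0.1255]
(340, 200) [ 0.6776 -0.013   0.0058]
(335, 225) [ 6.215e-01 -3.000e-04  7.700e-03]
(463, 297) [ 4.583e-01 -2.701e-01  1.000e-04]
(500, 297) [ 0.456  -0.3457  0.0098]
(345, 300) [ 0.4575 -0.0167  0.0175]
(515, 300) [ 0.4489 -0.3766  0.0102]
(405, 298) [ 0.4568 -0.1372  0.0638]
```

View pics/z1.png

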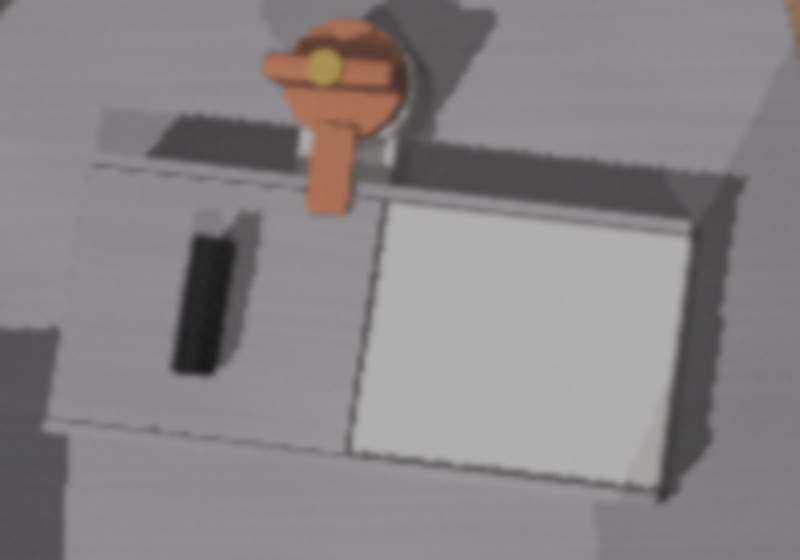

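View pics/z2.png

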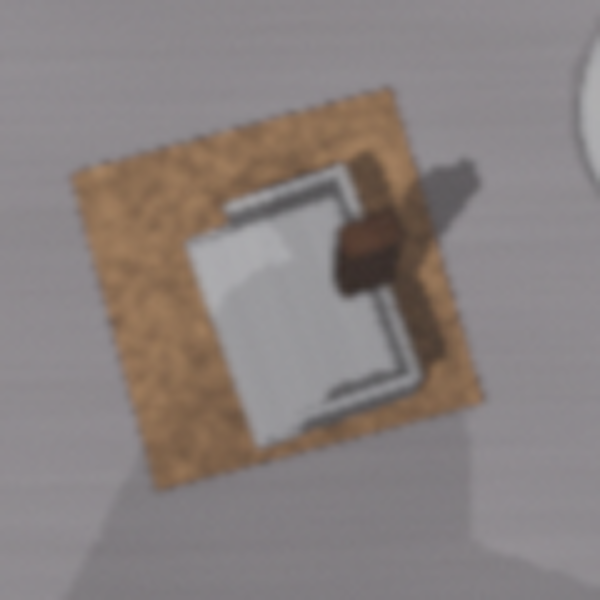

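View pics/z3.png

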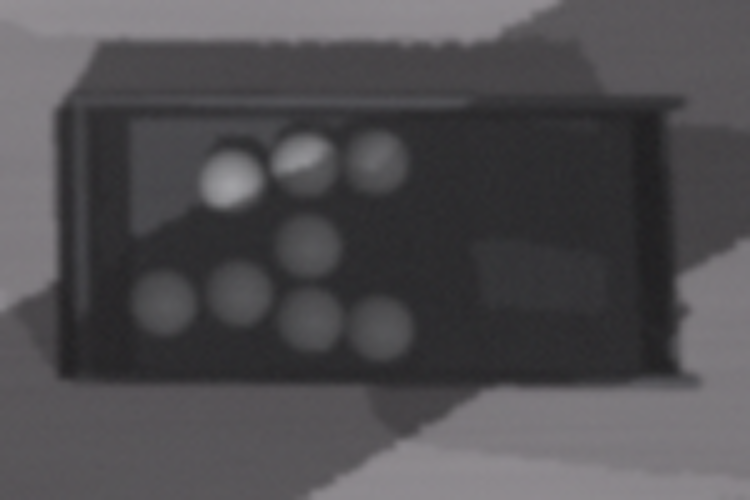

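View pics/hm.png

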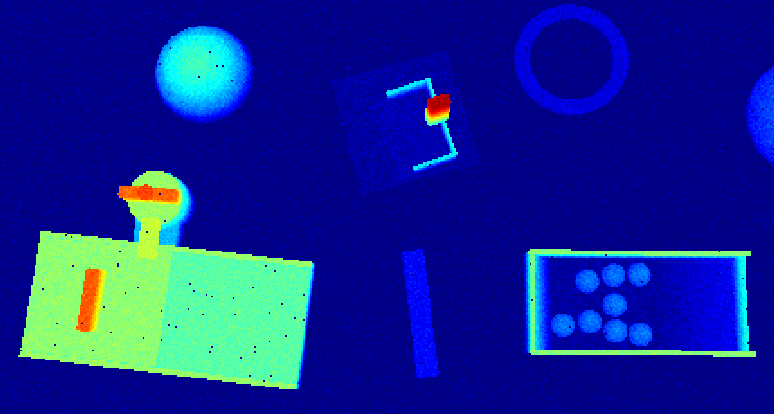

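Eight balls are visible in the trough, with the ramp at its left (+y) end. Now I'll fit the poses.

```bash
cat > fit.py <<'E'
from h import *
def pick(W,xr,yr,zr):
    m=(W[...,0]>xr[0])&(W[...,0]<xr[1])&(W[...,1]>yr[0])&(W[...,1]<yr[1])&(W[...,2]>zr[0])&(W[...,2]<zr[1])
    return W[m]
def rect(P):
    (c,s,a)=cv2.minAreaRect((P[:,:2]*1000).astype(np.float32)); return np.round(c,1),np.round(s,1),round(a,2)
E
python3 - <<'E'
from fit import *
d=np.load("pics/a_top.npy");W=cloud("top",d)
def show(n,P): print(n,len(P),rect(P),"z med",P[:,2].mean().round(4), "mean",P[:,:2].mean(0).round(4))
show("trough rim",pick(W,(.36,.56),(-.42,-.1),(.055,.07)))
show("trough all",pick(W,(.36,.56),(-.42,-.1),(.045,.07)))
show("chamber",pick(W,(.35,.56),(.08,.45),(.053,.075)))
show("deck",pick(W,(.35,.56),(.08,.45),(.055,.0635)))
show("handle",pick(W,(.35,.56),(.30,.45),(.098,.106)))
show("wing",pick(W,(.55,.65),(.2,.35),(.094,.106)))
show("collar",pick(W,(.55,.65),(.2,.35),(.06,.08)))
show("tongue",pick(W,(.50,.557),(.25,.33),(.0695,.08)))
show("mat",pick(W,(.53,.78),(-.12,.1),(.0025,.012)))
show("scoopgrip",pick(W,(.55,.75),(-.12,.1),(.118,.13)))
show("scoopwalls",pick(W,(.55,.75),(-.12,.1),(.037,.055)))
show("magnet",pick(W,(.3,.55),(-.08,.05),(.01,.025)))
show("dome",pick(W,(.6,.8),(.12,.35),(.01,.07)))
for P in [pick(W,(.55,.65),(.2,.35),(.09,.106))]:
    print(np.percentile(P,[2,50,98],axis=0).round(4))
# floors of trough along y
for y in np.arange(-.40,-.12,.012):
    P=pick(W,(.44,.50),(y,y+.004),(-.01,.08)); print(round(y,3),np.median(P[:,2]).round(4),end='; ')
# side camera
d=np.load("pics/a_side.npy");S=cloud("side",d)
print()
show("S grip",pick(S,(.55,.75),(-.12,.1),(.115,.135)))
show("S wing",pick(S,(.55,.65),(.2,.35),(.096,.106)))
show("S handle",pick(S,(.35,.56),(.30,.45),(.098,.106)))
E
```

```text
trough rim 804 (array([ 455.2, -258.7]), array([250. , 117.9]), 87.93) z med 0.0655 mean [ 0.4545 -0.2387]
trough all 1052 (array([ 455.4, -258.7]), array([250.2, 117.8]), 88.06) z med 0.0617 mean [ 0.4572 -0.2524]
chamber 10569 (array([473.3, 276.4]), array([316.6, 168.9]), 81.89) z med 0.064 mean [0.4603 0.2736]
deck 4967 (array([473.1, 275.2]), array([316.7, 166.8]), 80.58) z med 0.0603 mean [0.4504 0.2084]
handle 244 (array([472.4, 355.9]), array([15.7, 69.4]), 82.95) z med 0.1023 mean [0.4719 0.3557]
wing 218 (array([589. , 291.7]), array([66.4, 15. ]), 83.8) z med 0.1012 mean [0.5885 0.2904]
collar 536 (array([587.6, 290.9]), array([66.8, 63.2]), 33.52) z med 0.0694 mean [0.5841 0.2906]
tongue 252 (array([523.3, 298.9]), array([59.7, 65.8]), 46.65) z med 0.0729 mean [0.5334 0.297 ]
mat 4240 (array([655.1, -10. ]), array([219.8, 249.1]), 89.96) z med 0.0051 mean [ 0.6727 -0.0014]
scoopgrip 98 (array([678.4, -37.6]), array([15.4, 26.2]), 13.06) z med 0.1233 mean [ 0.6778 -0.0371]
scoopwalls 177 (array([673.5, -19.6]), array([101.6,  54.3]), 17.73) z med 0.0468 mean [ 0.6739 -0.02
[... 208 characters left out ...]
1 0.2595 0.093 ]
 [0.5879 0.2889 0.1012]
 [0.5973 0.3223 0.1056]]
-0.4 0.0027; -0.388 nan; -0.376 0.0138; -0.364 0.0133; -0.352 0.0108; -0.34 0.0099; -0.328 0.0085; -0.316 0.0072; -0.304 0.0057; -0.292 0.0039; -0.28 0.0059; -0.268 0.0069; -0.256 0.0043; -0.244 0.0289; -0.232 0.0203; -0.22 0.0223; -0.208 0.0249; -0.196 0.005; -0.184 0.0046; -0.172 0.0044; -0.16 0.0219; -0.148 0.0407; -0.136 0.0012; -0.124 0.0007; 
S grip 139 (array([677.2, -41.6]), array([16.3, 26.2]), 13.37) z med 0.1222 mean [ 0.6751 -0.0436]
S wing 123 (array([587.7, 287.3]), array([65.5, 15.7]), 86.32) z med 0.1015 mean [0.5863 0.2823]
S handle 171 (array([471.3, 352.5]), array([16.9, 69.5]), 81.68) z med 0.1018 mean [0.4701 0.3511]
  return _methods._mean(a, axis=axis, dtype=dtype,
  ret = ret.dtype.type(ret / rcount)
```

```bash
cat > mv.py <<'E'
from h import *
def Rdown(a):  # tool x at world angle a (deg), tool z down
    a=np.deg2rad(a);x=np.array([np.cos(a),np.sin(a),0]);z=np.array([0,0,-1.]);return np.stack([x,np.cross(z,x),z],1)
def delta(pos,Rt,o=None):
    o=o or robot.get_obs();R=Rn.from_quat(o["tool_rot"]).as_matrix()
    s=R.T@(np.asarray(pos)-o["position"])*100
    r=np.rad2deg(Rn.from_matrix(R.T@Rt).as_rotvec())
    print("shift cm",s.round(2),"rot deg",r.round(2))
def st():
    o=robot.get_obs();R=Rn.from_quat(o["tool_rot"]).as_matrix()
    print("t",round(o["time"],2),"pos",o["position"].round(4),"xang",round(np.rad2deg(np.arctan2(R[1,0],R[0,0])),2),"z",R[:,2].round(3),"F",o["ft_force"].round(1),"M",o["moment"].round(2),"w",round(o["grip_width"],4),"q",np.rad2deg(o["q"]).round(0));return o
E
python3 - <<'E'
from fit import *; from mv import *
d=np.load("pics/a_top.npy");W=cloud("top",d)
P=pick(W,(.35,.56),(.08,.45),(.053,.075))
# deck exclude: far edge in y by -> fit min/max edges vs y
P1=P[~((P[:,0]>.52)&(P[:,1]>.24)&(P[:,1]<.345))]
print(rect(P1))
# low-x edge and high-x edge per y-bin
for f,nm in ((np.min,'lo'),(np.max,'hi')):
    ys=[];xs=[]
    for y in np.arange(.13,.41,.006):
        if nm=='hi' and .23<y<.35: continue
        q=P[(P[:,1]>y)&(P[:,1]<y+.006)]
        ys.append(y+.003);xs.append(f(q[:,0]))
    k=np.polyfit(ys,xs,1);print(nm,k,90-np.rad2deg(np.arctan(k[0])))
# lip edge cover/deck and balls
delta([.55,-.2,.3],Rdown(60))
E
```

```text
(array([461.1, 278.2]), array([316.6, 144.3]), 81.89)
lo [0.14152888 0.34960256] 81.94449331378509
hi [0.14365652 0.49319198] 81.82501785843283
shift cm [ 47.91 -28.85  -7.76] rot deg [ -0.08  -0.05 -44.94]
```

Emit:
{"method": "drive_tool", "body": {"targets": [48,-29,-8,0,0,-45,48,-29,-8,0,0,-45,48,-29,-8,0,0,-45,48,-29,-8,0,0,-45,48,-29,-8,0,0,-45,48,-29,-8,0,0,-45,48,-29,-8,0,0,-45,48,-29,-8,0,0,-45,48,-29,-8,0,0,-45,48,-29,-8,0,0,-45,48,-29,-8,0,0,-45,48,-29,-8,0,0,-45], "grip": 0.1, "squeeze": 30}}

```text
time: 1.15
position: [0.5059, -0.2444, 0.2933]
tool_rot: [0.866, 0.5, -0.0, -0.0]
ft_force: [0.8, -1.4, 0.4]
grip_width: 0.0395
```

Run:
```python
from mv import *
st();delta([.5895,.2915,.25],Rdown(82))
```

```text
t 1.15 pos [ 0.5059 -0.2444  0.2933] xang 60.06 z [-0.  0. -1.] F [ 0.8 -1.4  0.4] M [-0.04 -0.12 -0.03] w 0.0395 q [-37.  21.  86.  -0.  73.  -7.]
shift cm [ 50.61 -19.5    4.34] rot deg [-2.000e-02 -0.000e+00 -2.194e+01]
```

Emit:
{"method": "drive_tool", "body": {"targets": [50,-19,4,0,0,-22,50,-19,4,0,0,-22,50,-19,4,0,0,-22,50,-19,4,0,0,-22,50,-19,4,0,0,-22,50,-19,4,0,0,-22,50,-19,4,0,0,-22,50,-19,4,0,0,-22,50,-19,4,0,0,-22,50,-19,4,0,0,-22,50,-19,4,0,0,-22,50,-19,4,0,0,-22]}}

```text
time: 2.15
position: [0.5839, 0.2481, 0.2554]
tool_rot: [0.754, 0.657, -0.0, -0.0]
ft_force: [0.8, 0.6, -0.3]
grip_width: 0.0394
```

Emit:
{"method": "drive_tool", "body": {"targets": [0,0,0,0,0,0,0,0,0,0,0,0,0,0,0,0,0,0]}}

```text
time: 2.4
position: [0.5836, 0.2457, 0.2553]
tool_rot: [0.754, 0.657, -0.001, -0.0]
ft_force: [-0.6, 0.2, 0.1]
grip_width: 0.0394
```

```bash
cat >> h.py <<'E'
def wcloud(d,o):
    c=robot.calibration("wrist");K=c["mtx"];H=c["hand_eye"]
    v,u=np.mgrid[0:480,0:640]; dx=(u-K[0,2])/K[0,0];dy=(v-K[1,2])/K[1,1];th=np.hypot(dx,dy)
    s=np.where(th>1e-6,np.tan(np.minimum(th,1.5))/np.maximum(th,1e-9),1)
    X=np.stack([dx*s*d,dy*s*d,d],-1)
    T=X@H[:3,:3].T+H[:3,3]
    R=Rn.from_quat(o["tool_rot"]).as_matrix()
    W=T@R.T+o["position"]; W[(d<=0)|(th>1.35)]=np.nan
    return W
E
python3 - <<'E'
from fit import *; from mv import *
o=st();p,d=robot.camera("wrist");cv2.imwrite("pics/b_wrist.png",p[:,:,::-1])
W=wcloud(d,o)
def show(n,P):
    if len(P)>10: print(n,len(P),rect(P),"z",P[:,2].mean().round(4))
show("wing",pick(W,(.55,.65),(.2,.37),(.094,.106)))
show("wing",pick(W,(.55,.65),(.2,.37),(.097,.104)))
show("handle",pick(W,(.35,.56),(.30,.45),(.097,.106)))
print(np.nanmedian(W[...,2][100:140]))
E
```

```text
t 2.4 pos [0.5836 0.2457 0.2553] xang 82.11 z [-0.001 -0.001 -1.   ] F [-0.6  0.2  0.1] M [-0.07 -0.15  0.02] w 0.0394 q [13. 29. 79. -0. 72. 21.]
wing 1273 (array([589. , 288.5]), array([66.2, 16.8]), 81.68) z 0.1012
wing 1013 (array([589. , 288.6]), array([66. , 16.8]), 81.68) z 0.1004
handle 1098 (array([472.3, 353.8]), array([14.6, 70.3]), 81.35) z 0.1014
-0.00031061029198406476
```

View pics/b_wrist.png

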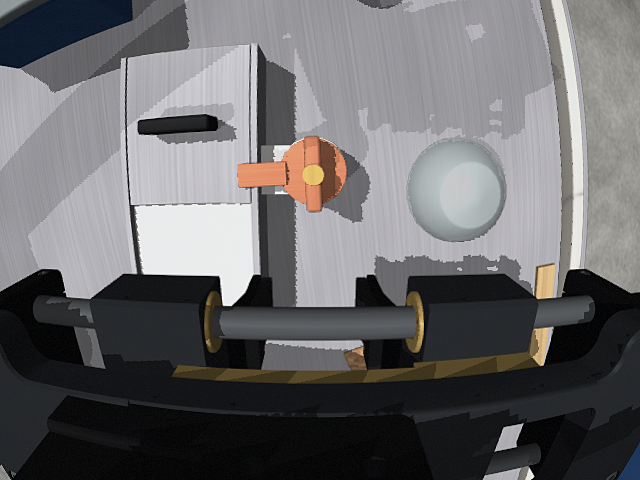

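The wing is centred at about (589, 289), z 101 mm, at 81.8°. The wrist view agrees with the top and side views to within about 2 mm. I'll descend on it.

Run:
```python
from mv import *
st();delta([.589,.2893,.0775],Rdown(81.9))
```

```text
t 2.45 pos [0.5838 0.2449 0.2556] xang 82.02 z [-0.001 -0.001 -1.   ] F [ 0.7 -0.8 -0.6] M [-0.01 -0.08 -0.05] w 0.0389 q [13. 29. 79. -0. 72. 21.]
shift cm [ 4.48 -0.09 17.8 ] rot deg [-0.05  0.06  0.12]
```

Emit:
{"method": "drive_tool", "body": {"targets": [2,0,3,0,0,0,4.4,-0.1,6,0,0,0,4.4,-0.1,9,0,0,0,4.4,-0.1,12,0,0,0,4.4,-0.1,14,0,0,0,4.4,-0.1,15,0,0,0,4.4,-0.1,16,0,0,0,4.4,-0.1,17,0,0,0,4.4,-0.1,17.8,0,0,0,4.4,-0.1,17.8,0,0,0]}}

```text
time: 3.28
position: [0.589, 0.2891, 0.077]
tool_rot: [0.755, 0.656, -0.001, -0.0]
ft_force: [-0.5, -0.6, -0.1]
grip_width: 0.0389
```

Run:
```python
from mv import *
st();delta([.589,.2893,.0775],Rdown(81.9))
```

```text
t 3.28 pos [0.589  0.2891 0.077 ] xang 82.02 z [-0.001 -0.    -1.   ] F [-0.5 -0.6 -0.1] M [ 0.01 -0.09  0.  ] w 0.0389 q [16. 43. 84. -0. 54. 24.]
shift cm [ 0.02 -0.   -0.05] rot deg [-0.07  0.03  0.12]
```

Emit:
{"method": "drive_tool", "body": {"targets": [0,0,0,0,0,0,0,0,0,0,0,0,0,0,0,0,0,0,0,0,0,0,0,0,0,0,0,0,0,0,0,0,0,0,0,0], "grip": 1, "squeeze": 30}}

```text
time: 3.78
position: [0.5889, 0.29, 0.0786]
tool_rot: [0.754, 0.657, -0.0, -0.0]
ft_force: [-1.7, 1.0, 3.5]
grip_width: 0.0139
```

Emit:
{"method": "drive_tool", "body": {"targets": [0,0,0,0,0,-3,0,0,0,0,0,-7,0,0,0,0,0,-11,0,0,0,0,0,-15,0,0,0,0,0,-19,0,0,0,0,0,-23,0,0,0,0,0,-27,0,0,0,0,0,-31,0,0,0,0,0,-35,0,0,0,0,0,-38,0,0,0,0,0,-40,0,0,0,0,0,-40]}}

```text
time: 4.78
position: [0.5892, 0.2901, 0.0786]
tool_rot: [0.484, 0.875, 0.0, -0.0]
ft_force: [-1.8, 1.0, 4.7]
grip_width: 0.0136
```

Run:
```python
from mv import *
st()
```

```text
t 4.78 pos [0.5892 0.2901 0.0786] xang 122.09 z [ 0.     0.001 -1.   ] F [-1.8  1.   4.7] M [0.17 0.25 0.06] w 0.0136 q [ 16.  43.  84.   0.  54. -16.]
```

Emit:
{"method": "drive_tool", "body": {"targets": [0,0,0,0,0,-3,0,0,0,0,0,-7,0,0,0,0,0,-11,0,0,0,0,0,-15,0,0,0,0,0,-19,0,0,0,0,0,-23,0,0,0,0,0,-27,0,0,0,0,0,-31,0,0,0,0,0,-35,0,0,0,0,0,-38,0,0,0,0,0,-40,0,0,0,0,0,-41]}}

```text
time: 5.78
position: [0.5894, 0.2903, 0.0785]
tool_rot: [0.148, 0.989, 0.001, 0.0]
ft_force: [-0.4, 1.6, 5.3]
grip_width: 0.0139
```

Run:
```python
from mv import *
st()
```

```text
t 5.78 pos [0.5894 0.2903 0.0785] xang 162.97 z [ 0.001  0.001 -1.   ] F [-0.4  1.6  5.3] M [ 0.18  0.2  -0.67] w 0.0139 q [ 16.  43.  84.   0.  54. -57.]
```

The moment of −0.67 N m shows it has reached its stop. I'll open the fingers and rise.

Emit:
{"method": "drive_tool", "body": {"targets": [0,0,0,0,0,0,0,0,0,0,0,0,0,0,0,0,0,0,0,0,-2,0,0,0,0,0,-6,0,0,0,0,0,-10,0,0,0,0,0,-13,0,0,0,0,0,-14,0,0,0,0,0,-14,0,0,0], "grip": 0.1}}

```text
time: 6.53
position: [0.5914, 0.2902, 0.2214]
tool_rot: [0.147, 0.989, 0.001, 0.003]
ft_force: [-0.1, 0.0, 0.4]
grip_width: 0.039
```

Run:
```python
from fit import *; from mv import *
o=st();p,d=robot.camera("top");cv2.imwrite("pics/c_top.png",cv2.resize(p[180:360,100:320,::-1],None,fx=3,fy=3))
delta([.4722,.354,.16],Rdown(171.9))
```

```text
t 6.53 pos [0.5914 0.2902 0.2214] xang 163.05 z [ 0.007  0.002 -1.   ] F [-0.1  0.   0.4] M [ 0.08 -0.15  0.05] w 0.039 q [ 16.  33.  77.  -0.  69. -57.]
shift cm [13.13  2.72  5.83] rot deg [ 0.05  0.11 -8.85]
```

View pics/c_top.png

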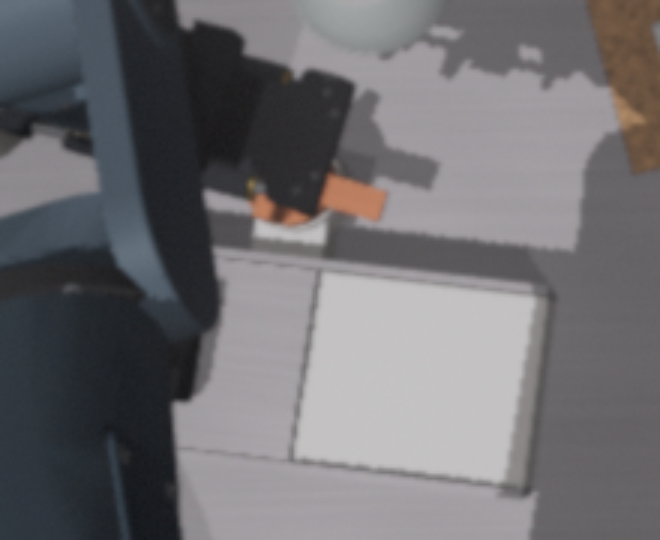

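The tongue, at (355,195) in this crop, now lies parallel to the chamber and clear of it. Next is the cover handle.

Emit:
{"method": "drive_tool", "body": {"targets": [3,0.7,0,0,0,-3,6,1.4,0,0,0,-6,10,2,1,0,0,-8.9,13.1,2.7,3,0,0,-8.9,13.1,2.7,5.8,0,0,-8.9,13.1,2.7,5.8,0,0,-8.9,13.1,2.7,5.8,0,0,-8.9,13.1,2.7,5.8,0,0,-8.9]}}

```text
time: 7.25
position: [0.4726, 0.3533, 0.1592]
tool_rot: [0.071, 0.998, -0.0, -0.0]
ft_force: [-0.0, -0.4, -0.6]
grip_width: 0.0391
```

Run:
```python
from fit import *; from mv import *
o=st();
delta([.4722,.354,.075],Rdown(171.9))
```

```text
t 7.25 pos [0.4726 0.3533 0.1592] xang 171.91 z [-0.001 -0.001 -1.   ] F [-0.  -0.4 -0.6] M [ 0.04 -0.11  0.01] w 0.0391 q [ 26.  32.  91.  -0.  57. -56.]
shift cm [0.05 0.06 8.42] rot deg [-0.04 -0.03  0.01]
```

Emit:
{"method": "drive_tool", "body": {"targets": [0.1,0.1,3,0,0,0,0.1,0.1,5,0,0,0,0.1,0.1,7,0,0,0,0.1,0.1,8.4,0,0,0,0.1,0.1,8.4,0,0,0,0.1,0.1,8.4,0,0,0]}}

```text
time: 7.75
position: [0.4724, 0.3545, 0.0762]
tool_rot: [0.071, 0.997, 0.0, 0.0]
ft_force: [0.3, 0.1, 0.5]
grip_width: 0.0394
```

Emit:
{"method": "drive_tool", "body": {"targets": [0,0,0,0,0,0,0,0,0,0,0,0,0,0,0,0,0,0,0,0,0,0,0,0,0,0,0,0,0,0], "grip": 1, "squeeze": 30}}

```text
time: 8.17
position: [0.4713, 0.3551, 0.0766]
tool_rot: [0.07, 0.998, 0.0, 0.001]
ft_force: [-0.0, -0.7, 4.1]
grip_width: 0.0138
```

Emit:
{"method": "drive_tool", "body": {"targets": [0,-0.5,0,0,0,0,0,-1.5,0,0,0,0,0,-3,0,0,0,0,0,-4.5,0,0,0,0,0,-6,0,0,0,0,0,-7.5,0,0,0,0,0,-9,0,0,0,0,0,-10.5,0,0,0,0,0,-12,0,0,0,0,0,-13.5,0,0,0,0,0,-14.5,0,0,0,0,0,-14.8,0,0,0,0]}}

```text
time: 9.17
position: [0.4501, 0.2066, 0.0766]
tool_rot: [0.071, 0.997, 0.0, 0.0]
ft_force: [-1.4, 12.8, 4.4]
grip_width: 0.0139
```

Run:
```python
from mv import *
st()
```

```text
t 9.17 pos [0.4501 0.2066 0.0766] xang 171.84 z [ 0.001  0.    -1.   ] F [-1.4 12.8  4.4] M [2.2  0.21 0.05] w 0.0139 q [ 12.  34. 108.   0.  38. -70.]
```

Emit:
{"method": "drive_tool", "body": {"targets": [0,-0.1,0,0,0,0,0,-0.1,0,0,0,0,0,-0.1,0,0,0,0]}}

```text
time: 9.42
position: [0.4501, 0.2067, 0.0766]
tool_rot: [0.07, 0.998, 0.0, 0.0]
ft_force: [-0.7, 2.1, 7.0]
grip_width: 0.0138
```

Emit:
{"method": "drive_tool", "body": {"targets": [0,0.1,0,0,0,0,0,0.1,0,0,0,0,0,0.1,0,0,0,0,0,0.1,-2,0,0,0,0,0.1,-6,0,0,0,0,0.1,-10,0,0,0,0,0.1,-14,0,0,0,0,0.1,-18,0,0,0,0,0.1,-20,0,0,0,0,0.1,-20,0,0,0], "grip": -0.2}}

```text
time: 10.25
position: [0.4532, 0.2087, 0.2808]
tool_rot: [0.07, 0.998, 0.001, 0.005]
ft_force: [0.2, 0.7, -0.3]
grip_width: 0.052
```

Run:
```python
from fit import *; from mv import *
o=st();p,d=robot.camera("top");cv2.imwrite("pics/d_top.png",p[:,:,::-1])
W=cloud("top",d)
def show(n,P):
    if len(P)>10: print(n,len(P),rect(P),"z",P[:,2].mean().round(4))
show("handle",pick(W,(.35,.56),(.12,.35),(.098,.106)))
show("scoopgrip",pick(W,(.55,.75),(-.12,.1),(.118,.13)))
show("scoopwalls",pick(W,(.55,.75),(-.12,.1),(.037,.055)))
```

```text
t 10.25 pos [0.4532 0.2087 0.2808] xang 171.97 z [ 0.011  0.002 -1.   ] F [ 0.2  0.7 -0.3] M [ 0.1  -0.18 -0.01] w 0.052 q [ 12.  16.  96.  -0.  67. -70.]
scoopgrip 95 (array([678.6, -37.6]), array([15.7, 25.9]), 16.89) z 0.1233
scoopwalls 184 (array([673.1, -19.7]), array([100.8,  54.6]), 17.86) z 0.0467
```

View pics/d_top.png

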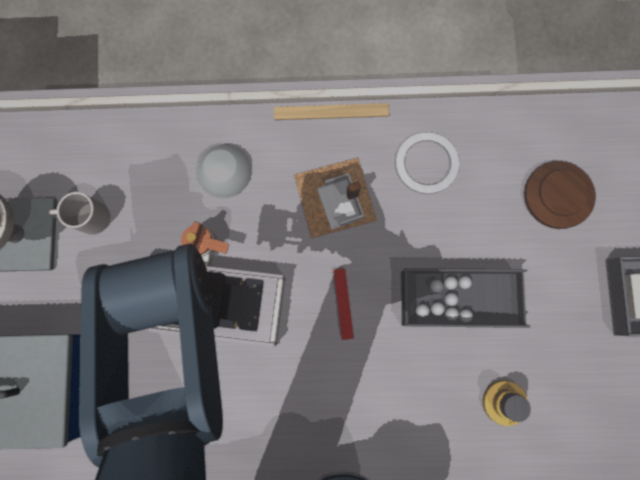

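The cover is open and the tongue is clear. Now I'll hover over the scoop.

Run:
```python
from fit import *; from mv import *
delta([.72,-.025,.28],Rdown(197.5))
```

```text
shift cm [-29.85 -19.35  -0.06] rot deg [ 2.000e-02  3.300e-01 -2.554e+01]
```

Emit:
{"method": "drive_tool", "body": {"targets": [-3,-2,0,0,0,-3,-6,-4,0,0,0,-6,-9.5,-6.2,0,0,0,-10,-13,-8.5,0,0,0,-14,-16.5,-11,0,0,0,-18,-20,-13.2,0,0,0,-22,-24,-15.5,0,0,0,-25.5,-27.5,-17.8,0,0,0,-25.5,-29.8,-19.3,0,0.3,-25.5,-29.8,-19.3,0,0,0.3,-25.5,-29.8,-19.3,0,0,0.3,-25.5], "grip": -1}}

```text
$.targets: bad value
```

Emit:
{"method": "drive_tool", "body": {"targets": [-3,-2,0,0,0,-3,-6,-4,0,0,0,-6,-9.5,-6.2,0,0,0,-10,-13,-8.5,0,0,0,-14,-16.5,-11,0,0,0,-18,-20,-13.2,0,0,0,-22,-24,-15.5,0,0,0,-25.5,-27.5,-17.8,0,0,0,-25.5,-29.8,-19.3,0,0,0.3,-25.5,-29.8,-19.3,0,0,0.3,-25.5,-29.8,-19.3,0,0,0.3,-25.5], "grip": -0.2}}

```text
time: 11.22
position: [0.7178, -0.0264, 0.2714]
tool_rot: [-0.15, 0.989, 0.001, -0.006]
ft_force: [-0.2, 0.8, -0.7]
grip_width: 0.0523
```

Run:
```python
from fit import *; from mv import *
o=st();p,d=robot.camera("wrist");cv2.imwrite("pics/e_wrist.png",p[:,:,::-1])
W=wcloud(d,o)
def show(n,P):
    if len(P)>10: print(n,len(P),rect(P),"z",P[:,2].mean().round(4))
show("grip",pick(W,(.6,.76),(-.12,.1),(.118,.13)))
show("walls",pick(W,(.55,.75),(-.12,.1),(.037,.055)))
M=pick(W,(.55,.79),(-.13,.12),(.002,.0065))
show("floor/mat",M)
M=pick(W,(.55,.79),(-.13,.12),(.0025,.0065)); 
m=np.zeros((300,300),np.uint8); ij=((M[:,:2]-[.53,-.15])*1000).astype(int); m[ij[:,0].clip(0,299),ij[:,1].clip(0,299)]=255
m=cv2.morphologyEx(m,cv2.MORPH_CLOSE,np.ones((7,7)));m=cv2.morphologyEx(m,cv2.MORPH_OPEN,np.ones((9,9)))
cs=cv2.findContours(m,0,2)[0];c=max(cs,key=cv2.contourArea);r=cv2.minAreaRect(c[:,0,::-1].astype(np.float32));print("mat",r[0][0]+530,r[0][1]-150,r[1],r[2])
# trough / cover from top
p,d=robot.camera("top");W=cloud("top",d);cv2.imwrite("pics/e_top.png",cv2.resize(p[220:360,110:310,::-1],None,fx=3,fy=3))
show("handle",pick(W,(.35,.56),(.12,.35),(.098,.106)))
show("wing",pick(W,(.55,.65),(.2,.35),(.094,.106)))
```

```text
t 11.22 pos [ 0.7178 -0.0264  0.2714] xang -162.7 z [-0.011  0.001 -1.   ] F [-0.2  0.8 -0.7] M [ 0.14 -0.11 -0.01] w 0.0523 q [ -11.   36.   63.   -0.   82. -118.]
grip 525 (array([678.7, -41.2]), array([15.3, 24.5]), 17.48) z 0.1227
walls 677 (array([672.8, -23.4]), array([99.9, 55. ]), 17.6) z 0.0466
floor/mat 13365 (array([663.2, -14. ]), array([215.5, 233.2]), 5.14) z 0.004
mat 684.5882415771484 -4.852935791015625 (150.6146240234375, 150.37208557128906) 14.03624439239502
handle 234 (array([500.5, 236.3]), array([168.5,  49. ]), 31.27) z 0.1024
wing 226 (array([589.4, 292.1]), array([17.2, 65.1]), 71.13) z 0.1012
```

View pics/e_wrist.png

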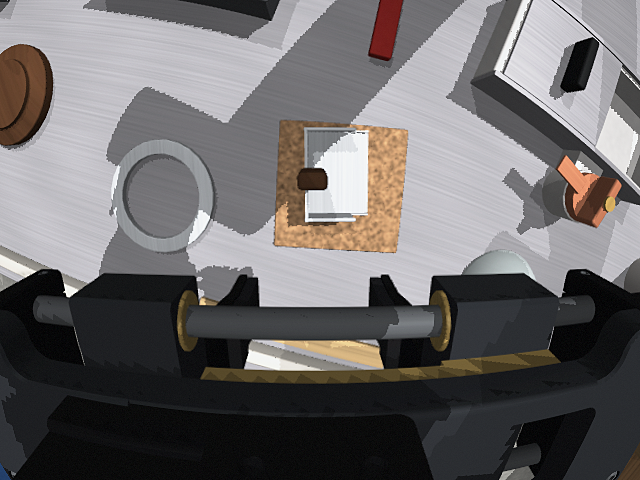

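View pics/e_top.png

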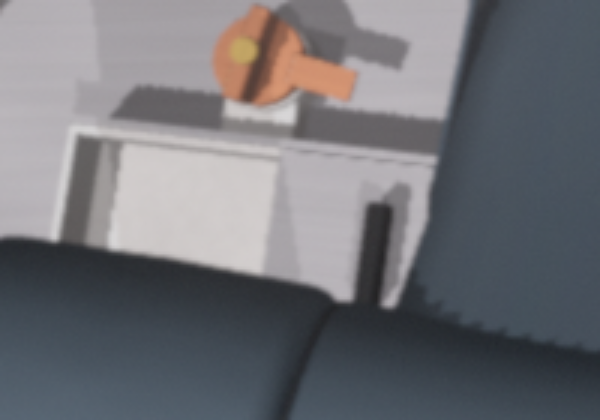

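The scoop grip is at (678.7, −41), heading 107.5°. The mat centre is at about (684.6, −4.9). The well is fully uncovered. I'll grasp the scoop.

Run:
```python
from fit import *; from mv import *
d=np.load("pics/a_top.npy");
K=robot.calibration("top");
def ray(u,v,z):
    c=K["R"].T@np.array([(u-K["mtx"][0,2])/K["mtx"][0,0],(v-K["mtx"][1,2])/K["mtx"][1,1],1]);o=-K["R"].T@K["t"];return o+c*(z-o[2])/c[2]
cs=[ray(280+a/5,140+b/5,.004)[:2] for a,b in [(72,172),(392,88),(485,402),(155,490)]]
print("mat top",np.mean(cs,0), [np.linalg.norm(cs[i]-cs[i-1]).round(4) for i in range(4)])
delta([.6787,-.0407,.14],Rdown(197.5))
```

```text
mat top [ 0.6845141  -0.00252193] [np.float64(0.1487), np.float64(0.1481), np.float64(0.1484), np.float64(0.1499)]
shift cm [ 3.99 -0.51 13.35] rot deg [ 0.24 -0.56 -0.05]
```

Emit:
{"method": "drive_tool", "body": {"targets": [1.5,-0.2,2,0,-0.3,0,3,-0.5,5,0,-0.6,0,4,-0.5,8,0,-0.6,0,4,-0.5,11,0,-0.6,0,4,-0.5,13.4,0,-0.6,0,4,-0.5,13.4,0,-0.6,0,4,-0.5,13.4,0,-0.6,0]}}

```text
time: 11.9
position: [0.679, -0.0397, 0.141]
tool_rot: [-0.152, 0.988, 0.002, 0.001]
ft_force: [0.4, 0.4, 0.9]
grip_width: 0.0521
```

Run:
```python
from fit import *; from mv import *
o=st();delta([.6787,-.0407,.066],Rdown(197.5))
```

```text
t 11.9 pos [ 0.679  -0.0397  0.141 ] xang -162.46 z [ 0.001  0.004 -1.   ] F [0.4 0.4 0.9] M [ 0.12 -0.15 -0.01] w 0.0521 q [ -13.   40.   78.    0.   63. -120.]
shift cm [ 0.07 -0.11  7.5 ] rot deg [0.2  0.1  0.04]
```

Emit:
{"method": "drive_tool", "body": {"targets": [0,-0.1,2,0.2,0.1,0,0,-0.1,4,0.2,0.1,0,0,-0.1,6,0.2,0.1,0,0,-0.1,7.5,0.2,0.1,0,0,-0.1,7.5,0.2,0.1,0,0,-0.1,7.5,0.2,0.1,0]}}

```text
time: 12.4
position: [0.6824, -0.0417, 0.0686]
tool_rot: [-0.152, 0.988, -0.001, 0.003]
ft_force: [0.2, -0.3, 0.2]
grip_width: 0.052
```

Run:
```python
from fit import *; from mv import *
o=st();delta([.6787,-.0407,.066],Rdown(197.5))
```

```text
t 12.4 pos [ 0.6824 -0.0417  0.0686] xang -162.5 z [ 0.006 -0.002 -1.   ] F [ 0.2 -0.3  0.2] M [ 0.08 -0.13  0.  ] w 0.052 q [ -13.   45.   80.   -0.   55. -120.]
shift cm [0.32 0.2  0.26] rot deg [-0.18  0.29  0.  ]
```

Emit:
{"method": "drive_tool", "body": {"targets": [0,0,0,0,0,0,0,0,0,0,0,0,0,0,0,0,0,0,0,0,0,0,0,0,0,0,0,0,0,0,0,0,0,0,0,0], "grip": 1, "squeeze": 60}}

```text
time: 12.9
position: [0.6819, -0.042, 0.0677]
tool_rot: [-0.152, 0.988, -0.001, 0.002]
ft_force: [-0.5, 0.2, 3.0]
grip_width: 0.0253
```

Run:
```python
from fit import *; from mv import *
o=st()
```

```text
t 12.9 pos [ 0.6819 -0.042   0.0677] xang -162.55 z [ 0.005 -0.001 -1.   ] F [-0.5  0.2  3. ] M [ 0.32 -0.1   0.06] w 0.0253 q [ -13.   45.   80.    0.   55. -120.]
```

Emit:
{"method": "drive_tool", "body": {"targets": [0,0,-0.5,0,0,0,0,0,-2,0,0,0,0,0,-4,0,0,0,0,0,-7,0,0,0,0,0,-10,0,0,0,0,0,-13,0,0,0,0,0,-16,0,0,0,0,0,-18,0,0,0,0,0,-19,0,0,0,0,0,-19,0,0,0,0,0,-19,0,0,0]}}

```text
time: 13.82
position: [0.6803, -0.0418, 0.2564]
tool_rot: [-0.152, 0.988, -0.001, 0.001]
ft_force: [0.4, 0.2, -1.6]
grip_width: 0.0254
```

Run:
```python
from fit import *; from mv import *
o=st();p,d=robot.camera("wrist");cv2.imwrite("pics/f_wrist.png",p[:,:,::-1])
p,d=robot.camera("side");cv2.imwrite("pics/f_side.png",p[:,:,::-1])
p,d=robot.camera("top");cv2.imwrite("pics/f_top.png",p[:,:,::-1])
```

```text
t 13.82 pos [ 0.6803 -0.0418  0.2564] xang -162.55 z [ 0.003 -0.001 -1.   ] F [ 0.4  0.2 -1.6] M [ 0.14 -0.1  -0.04] w 0.0254 q [ -13.   33.   71.   -0.   76. -120.]
```

View pics/f_wrist.png

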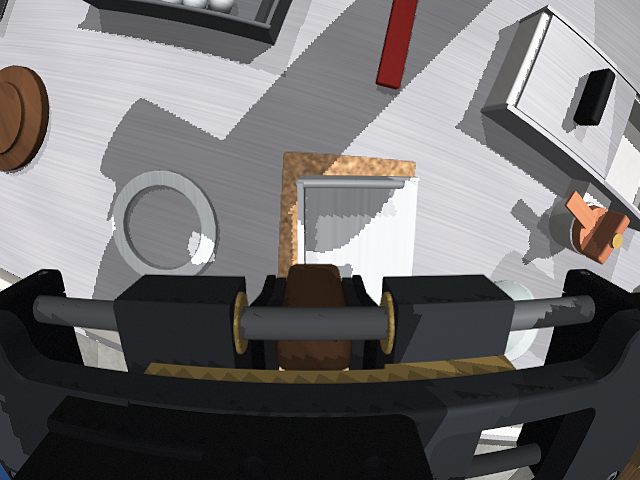

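View pics/f_side.png

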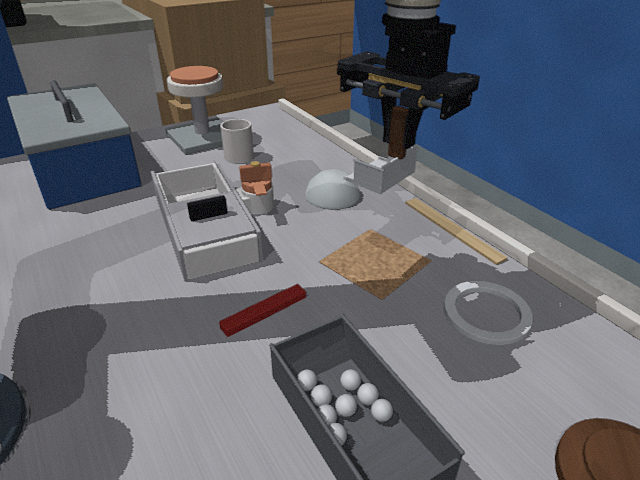

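The scoop is held and the mat is clear. Eight balls are visible in the side view. Next I'll measure the scoop's pose in the tool frame.

```bash
cat > scoop_pose.py <<'E'
from fit import *; from mv import *
o=robot.get_obs();p,d=robot.camera("wrist")
c=robot.calibration("wrist");R=Rn.from_quat(o["tool_rot"]).as_matrix()
W=wcloud(d,o); T=(W-o["position"])@R   # tool coords
T=T*1000
m=(abs(T[...,1])<90)&(T[...,0]>15)&(T[...,0]<75)
F=T[m&(T[...,2]>45)&(T[...,2]<80)]
A=np.c_[F[:,0],F[:,1],np.ones(len(F))]
# RANSAC-ish floor: iterate
w=np.ones(len(F),bool)
w=abs(F[:,2]-np.median(F[:,2]))<6
for i in range(6):
    k=np.linalg.lstsq(A[w],F[w,2],rcond=None)[0];r=F[:,2]-A@k;w=abs(r)<2
print("floor z(tool)=%.1f + %.4f x + %.4f y"%(k[2],k[0],k[1]),w.sum(), "pitch deg",np.rad2deg(np.arctan(k[1])),"roll",np.rad2deg(np.arctan(k[0])))
G=F[w];print("floor y range",np.percentile(G[:,1],[0.5,99.5]),"x",np.percentile(G[:,0],[.5,99.5]))
Wl=T[m&(T[...,2]>5)&(T[...,2]<40)];print("walls:",rect(Wl/1000) if len(Wl)>5 else None)
for lo,hi in((14,19),(19,26)):
    q=T[m&(T[...,2]>lo)&(T[...,2]<hi)]
    if len(q): print(lo,hi,len(q),"x",np.percentile(q[:,0],[2,50,98]).round(1),"y",np.percentile(q[:,1],[2,50,98]).round(1))
E
python3 scoop_pose.py
```

```text
floor z(tool)=62.3 + -0.0127 x + 0.0025 y 5406 pitch deg 0.14527144536994857 roll -0.7258020370086713
floor y range [-6.4254037  62.34485183] x [15.14519054 52.54037265]
walls: (array([35.3, 17.8]), array([55.3, 38.5]), 87.81)
14 19 458 x [15.8 35.  51.5] y [-9.4 -7.8 -6.3]
19 26 914 x [43.6 51.5 53.5] y [-8.4 17.4 42.8]
```

Scoop in the tool frame: front edge at y = +64 mm, centreline at x ≈ +3, underside at z ≈ +64. Now I'll go near the trough to refine its pose.

Run:
```python
from fit import *; from mv import *
delta([.56,-.27,.29],Rdown(178))
```

```text
shift cm [ 18.27 -18.2   -3.54] rot deg [-1.000e-02 -2.000e-02  1.945e+01]
```

Emit:
{"method": "drive_tool", "body": {"targets": [2,-2,-3.5,0,0,3,4,-4,-3.5,0,0,6,6.5,-6.5,-3.5,0,0,9,9,-9,-3.5,0,0,12,11.5,-11.5,-3.5,0,0,15,14,-14,-3.5,0,0,18,16.5,-16.5,-3.5,0,0,19.5,18.3,-18.2,-3.5,0,0,19.5,18.3,-18.2,-3.5,0,0,19.5,18.3,-18.2,-3.5,0,0,19.5]}}

```text
time: 14.85
position: [0.5597, -0.2715, 0.2905]
tool_rot: [0.019, 1.0, 0.0, 0.001]
ft_force: [-0.2, 0.7, -2.0]
grip_width: 0.0258
```

Run:
```python
from fit import *; from mv import *
o=st();p,d=robot.camera("wrist");cv2.imwrite("pics/g_wrist.png",p[:,:,::-1])
W=wcloud(d,o)
P=pick(W,(.36,.56),(-.42,-.1),(.055,.071));print(len(P),rect(P),P[:,2].mean())
for f,nm in ((np.min,'lo'),(np.max,'hi')):
    ys=[];xs=[]
    for y in np.arange(-.37,-.15,.006):
        q=P[(P[:,1]>y)&(P[:,1]<y+.006)]
        if len(q)>2: ys.append(y+.003);xs.append(f(q[:,0]))
    k=np.polyfit(ys,xs,1);print(nm,len(ys),k,90-np.rad2deg(np.arctan(k[0])), np.polyval(k,-.26))
q=pick(W,(.41,.50),(-.42,-.1),(.04,.071));print("y rng",np.percentile(q[:,1],[.5,3,50,97,99.5]))
q=pick(W,(.41,.50),(-.42,-.3),(.04,.071));print("back wall",len(q),rect(q) if len(q)>5 else 0)
q=pick(W,(.41,.50),(-.2,-.1),(.056,.071));print("ramp wall",len(q),rect(q) if len(q)>5 else 0)
```

```text
t 14.85 pos [ 0.5597 -0.2715  0.2905] xang 177.77 z [ 0.003  0.001 -1.   ] F [-0.2  0.7 -2. ] M [ 0.14 -0.1   0.05] w 0.0258 q [ -36.   26.   78.    0.   76. -124.]
3223 (array([ 454.7, -262.5]), array([249.9, 118.6]), 88.04) 0.06442094590351648
lo 37 [0.0323981  0.40497854] 88.1443744850436 0.39655503463934905
hi 37 [0.03638645 0.52275896] 87.91612949862488 0.5132984809223697
y rng [-0.38659392 -0.38510866 -0.14577044 -0.14000344 -0.13865277]
back wall 467 (array([ 454.9, -383.5]), array([ 5.5, 89.9]), 87.95)
ramp wall 449 (array([ 454.8, -141.6]), array([ 5.7, 89.4]), 87.84)
```

View pics/g_wrist.png

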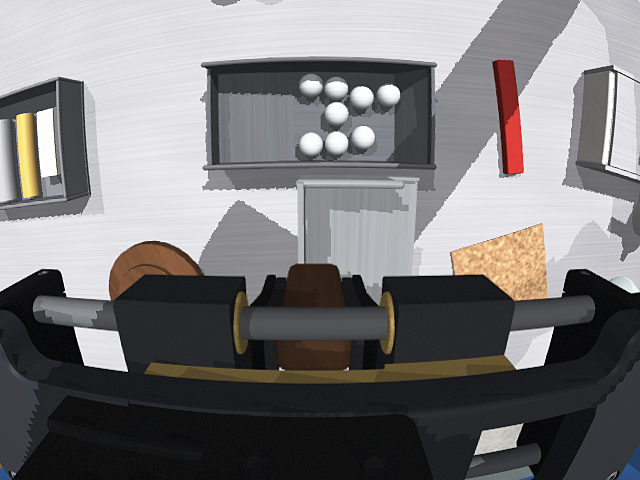

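```bash
cat > tr.py <<'E'
from fit import *; from mv import *
TO=np.array([.455,-.2615]);YAW=88.0
ex=np.array([np.cos(np.deg2rad(YAW)),np.sin(np.deg2rad(YAW))]);ey=np.array([-ex[1],ex[0]])
L=np.array([.003,.064,.064])
def tilt(phi,yaw=YAW): return Rdown(yaw+90)@Rn.from_euler('x',phi,degrees=True).as_matrix()
def tcp(lx,z,phi,ly=0.):
    Rt=tilt(phi);p=np.r_[TO+lx*ex+ly*ey,z];return p-Rt@L,Rt
def lipnow():
    o=robot.get_obs();R=Rn.from_quat(o["tool_rot"]).as_matrix();p=o["position"]+R@L
    d=p[:2]-TO; yaw=np.rad2deg(np.arctan2(R[1,1],R[0,1]));phi=-np.rad2deg(np.arcsin(R[2,1]))
    b=o["position"]+R@(L+[0,-.072,0]);db=b[:2]-TO
    print("lip x %.1f y %.1f z %.1f mm; back x %.1f z %.1f; yaw %.2f phi %.2f"%(d@ex*1e3,d@ey*1e3,p[2]*1e3,db@ex*1e3,b[2]*1e3,yaw,phi),"F",o["ft_force"].round(1),"M",o["moment"].round(2),"w",round(o["grip_width"],4),"t",round(o["time"],2))
def to(lx,z,phi,ly=0.): delta(*tcp(lx,z,phi,ly))
E
cat > balls.py <<'E'
from tr import *
def balls(W,p=None):
    D=(W[...,:2]-TO);lx=D@ex*1e3;ly=D@ey*1e3;z=W[...,2]*1e3
    m=(lx>-115)&(lx<112)&(abs(ly)<52)&(z>24)&(z<80)&(z<60)
    # exclude ramp
    m&=~((lx>95)&(z<(lx-91)*1.67+12))
    im=np.zeros((260,130),np.uint8)
    acc={}
    pts=np.c_[lx[m],ly[m],z[m]]
    for q in pts: 
        im[int(q[0]+125),int(q[1]+62)]=255
    im=cv2.morphologyEx(im,cv2.MORPH_CLOSE,np.ones((3,3)))
    n,l,s,c=cv2.connectedComponentsWithStats(im)
    for i in range(1,n):
        if s[i,4]>25: print("blob x %.0f y %.0f area %d"%(c[i,1]-125,c[i,0]-62,s[i,4]))
if __name__=="__main__":
    o=robot.get_obs();p,d=robot.camera("wrist");balls(wcloud(d,o));print('top');p,d=robot.camera("top");W=cloud("top",d);W[...,1]-=.002;balls(W)
E
python3 balls.py
python3 - <<'E'
from tr import *
lipnow();to(-.036,.12,8);to(-.036,.012,8)
E
```

```text
blob x -11 y -35 area 461
blob x -11 y 34 area 484
blob x 18 y -34 area 467
blob x 18 y 1 area 449
blob x 18 y 31 area 458
blob x 47 y 21 area 462
blob x 49 y -26 area 473
blob x 79 y 25 area 458
top
blob x -9 y -35 area 392
blob x -4 y 31 area 160
blob x 20 y 1 area 411
blob x 21 y -34 area 386
blob x 20 y 31 area 384
blob x 51 y -27 area 424
blob x 49 y 20 area 382
blob x 81 y 25 area 389
lip x 60.0 y -103.4 z 227.1 mm; back x -12.0 z 227.1; yaw 88.01 phi -0.02 F [ 0.3 -0.8 -1.7] M [ 0.04 -0.17  0.  ] w 0.0256 t 15.0
shift cm [10.35 -8.65  9.85] rot deg [ 8.02  0.19 -0.  ]
shift cm [10.39 -8.65 20.65] rot deg [ 8.02  0.19 -0.  ]
```

Eight balls, with the nearest at trough x = −11. The landing zone behind them is clear. I'll move over the trough, then lower.

Emit:
{"method": "drive_tool", "body": {"targets": [2,-2,0,0,0,0,5,-4,0,2,0,0,8,-6.5,1,4,0,0,10.3,-8.6,2,6,0,0,10.3,-8.6,5,8,0,0,10.3,-8.6,8,8,0.2,0,10.3,-8.6,9.8,8,0.2,0,10.3,-8.6,9.8,8,0.2,0,10.3,-8.6,9.8,8,0.2,0]}}

```text
time: 15.75
position: [0.4556, -0.3514, 0.1927]
tool_rot: [0.017, 0.997, -0.069, -0.002]
ft_force: [-0.4, -1.0, -1.7]
grip_width: 0.0257
```

Run:
```python
from tr import *
lipnow();to(-.036,.09,8);to(-.036,.012,8)
```

```text
lip x -35.3 y -0.6 z 120.5 mm; back x -106.6 z 130.4; yaw 88.05 phi 7.95 F [-0.4 -1.  -1.7] M [ 0.16 -0.15  0.02] w 0.0257 t 15.75
shift cm [0.07 0.36 3.02] rot deg [ 0.05 -0.04  0.05]
shift cm [ 0.06  1.44 10.75] rot deg [ 0.05 -0.04  0.05]
```

Emit:
{"method": "drive_tool", "body": {"targets": [0,0.3,2.5,0,0,0,0,0.7,5,0,0,0,0,1,7.5,0,0,0,0,1.2,9,0,0,0,0,1.3,10,0,0,0,0,1.4,10.7,0,0,0,0,1.4,10.7,0,0,0]}}

```text
time: 16.33
position: [0.4558, -0.354, 0.0855]
tool_rot: [0.018, 0.997, -0.07, -0.001]
ft_force: [-0.5, 0.1, -1.9]
grip_width: 0.0258
```

Run:
```python
from tr import *
lipnow();to(-.034,.004,7.5);
o=robot.get_obs()
p,d=robot.camera("wrist");cv2.imwrite("pics/h_wrist.png",p[:,:,::-1])
p,d=robot.camera("side");cv2.imwrite("pics/h_side.png",p[240:,220:500,::-1].repeat(2,0).repeat(2,1))
```

```text
lip x -38.0 y -1.1 z 13.2 mm; back x -109.3 z 23.3; yaw 87.97 phi 8.07 F [-0.5  0.1 -1.9] M [ 0.19 -0.14 -0.04] w 0.0258 t 16.33
shift cm [0.11 0.46 0.92] rot deg [-0.57  0.05 -0.03]
```

View pics/h_wrist.png

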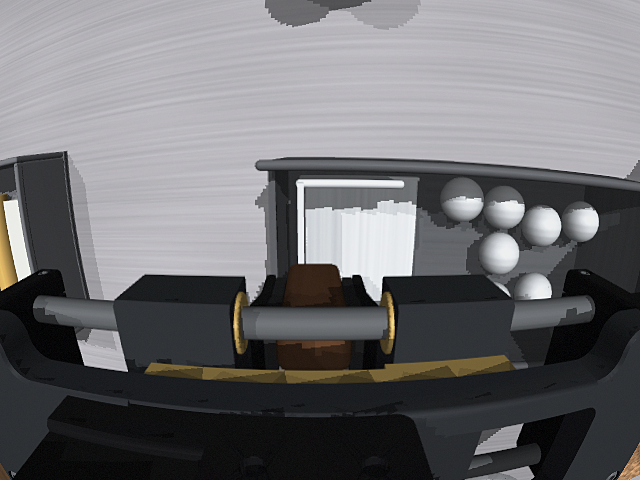

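View pics/h_side.png

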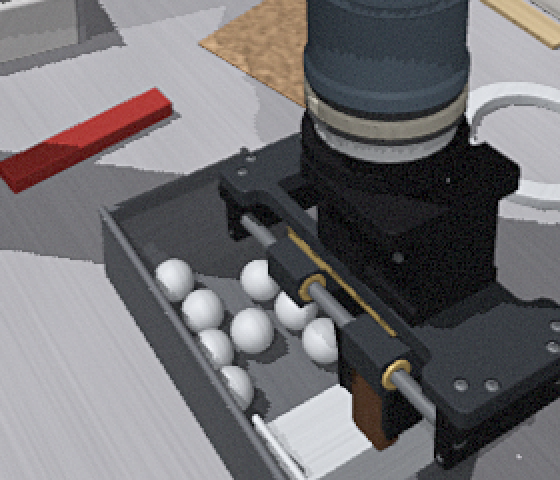

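Emit:
{"method": "drive_tool", "body": {"targets": [0.1,0.1,0.2,-0.2,0,0,0.1,0.2,0.4,-0.5,0,0,0.1,0.3,0.6,-0.5,0,0,0.1,0.4,0.7,-0.5,0,0,0.1,0.4,0.8,-0.5,0,0,0.1,0.4,0.8,-0.5,0,0]}}

```text
time: 16.93
position: [0.4541, -0.3508, 0.0769]
tool_rot: [0.018, 0.998, -0.066, -0.001]
ft_force: [0.7, -0.8, -2.2]
grip_width: 0.0257
```

Run:
```python
from tr import *
lipnow();to(-.02,.004,7.5)
```

```text
lip x -34.2 y 0.7 z 5.1 mm; back x -105.6 z 14.5; yaw 87.94 phi 7.54 F [ 0.7 -0.8 -2.2] M [ 0.2  -0.11  0.04] w 0.0257 t 16.93
shift cm [-0.07  1.42 -0.08] rot deg [-0.04  0.02 -0.06]
```

Emit:
{"method": "drive_tool", "body": {"targets": [0,0.1,0.05,0,0,0,0,0.3,0.1,0,0,0,0,0.5,0.1,0,0,0,0,0.6,0.15,0,0,0,0,0.7,0.2,0,0,0]}}

```text
time: 17.35
position: [0.4549, -0.3457, 0.0755]
tool_rot: [0.017, 0.998, -0.067, -0.0]
ft_force: [-4.2, -3.8, 9.9]
grip_width: 0.0256
```

Run:
```python
from tr import *
lipnow()
```

```text
lip x -29.4 y 0.1 z 3.4 mm; back x -100.7 z 13.1; yaw 88.01 phi 7.74 F [-4.2 -3.8  9.9] M [-0.45  0.49 -0.02] w 0.0256 t 17.35
```

Contact with the trough floor: lip z reads 3.4 mm at about 10 N. I'll work out the forward sweep waypoints.

```bash
cat >> tr.py <<'E'
def way(wps,dz=0.,dx=0.):
    """waypoints (lx mm,z mm,phi) relative to commanded pose = measured + dz(mm, world), dx(mm along trough)"""
    o=dict(robot.get_obs());o["position"]=o["position"]+np.r_[ex*dx,dz]/1e3
    for w in wps: print(w,end=' ');delta(*tcp(w[0]/1e3,w[1]/1e3,w[2]),o)
E
python3 - <<'E'
from tr import *
lipnow();way([(-20,3.6,7.7),(0,3.6,7.7),(20,3.6,7.7),(40,3.6,7.7),(60,3.6,5),(75,3.6,3),(85,3.6,1.5)],-1.2)
E
```

```text
lip x -29.4 y 0.1 z 3.4 mm; back x -100.7 z 13.1; yaw 88.01 phi 7.74 F [-4.2 -3.8  9.9] M [-0.45  0.49 -0.02] w 0.0256 t 17.35
(-20, 3.6, 7.7) shift cm [-0.02  0.9  -0.26] rot deg [-0.04  0.09  0.01]
(0, 3.6, 7.7) shift cm [-0.02  2.89 -0.53] rot deg [-0.04  0.09  0.01]
(20, 3.6, 7.7) shift cm [-0.02  4.87 -0.8 ] rot deg [-0.04  0.09  0.01]
(40, 3.6, 7.7) shift cm [-0.02  6.85 -1.07] rot deg [-0.04  0.09  0.01]
(60, 3.6, 5) shift cm [-0.02  8.54 -1.03] rot deg [-2.74  0.09  0.01]
(75, 3.6, 3) shift cm [-0.02  9.82 -0.99] rot deg [-4.74  0.09  0.01]
(85, 3.6, 1.5) shift cm [-0.02 10.66 -0.94] rot deg [-6.24  0.09  0.01]
```

Emit:
{"method": "drive_tool", "body": {"targets": [0,0.3,-0.2,0,0,0,0,0.9,-0.26,0,0,0,0,1.5,-0.35,0,0,0,0,2.2,-0.44,0,0,0,0,2.9,-0.53,0,0,0,0,3.5,-0.62,0,0,0,0,4.2,-0.71,0,0,0,0,4.9,-0.8,0,0,0,0,5.5,-0.89,0,0,0,0,6.2,-0.98,0,0,0,0,6.85,-1.07,0,0,0,0,6.85,-1.07,0,0,0]}}

```text
time: 18.35
position: [0.4564, -0.2731, 0.0755]
tool_rot: [0.017, 0.998, -0.065, -0.002]
ft_force: [0.3, -0.1, -2.4]
grip_width: 0.0252
```

Run:
```python
from tr import *
lipnow()
o=robot.get_obs()
p,d=robot.camera("wrist");cv2.imwrite("pics/i_wrist.png",p[:,:,::-1])
p,d=robot.camera("side");cv2.imwrite("pics/i_side.png",p[240:,220:500,::-1].repeat(2,0).repeat(2,1))
way([(45,3.5,7.7),(60,3.5,5),(75,3.5,3),(85,3.5,1.5),(88,3.5,1)],0)
```

```text
lip x 43.6 y 1.3 z 3.8 mm; back x -27.8 z 13.1; yaw 88.00 phi 7.46 F [ 0.3 -0.1 -2.4] M [ 0.16 -0.18 -0.04] w 0.0252 t 18.35
(45, 3.5, 7.7) shift cm [-0.05  0.31 -0.02] rot deg [ 0.16  0.02 -0.02]
(60, 3.5, 5) shift cm [-0.05  1.51  0.09] rot deg [-2.54  0.02 -0.02]
(75, 3.5, 3) shift cm [-0.05  2.78  0.13] rot deg [-4.54  0.02 -0.02]
(85, 3.5, 1.5) shift cm [-0.05  3.62  0.18] rot deg [-6.04  0.02 -0.02]
(88, 3.5, 1) shift cm [-0.05  3.87  0.21] rot deg [-6.54  0.02 -0.02]
```

View pics/i_wrist.png

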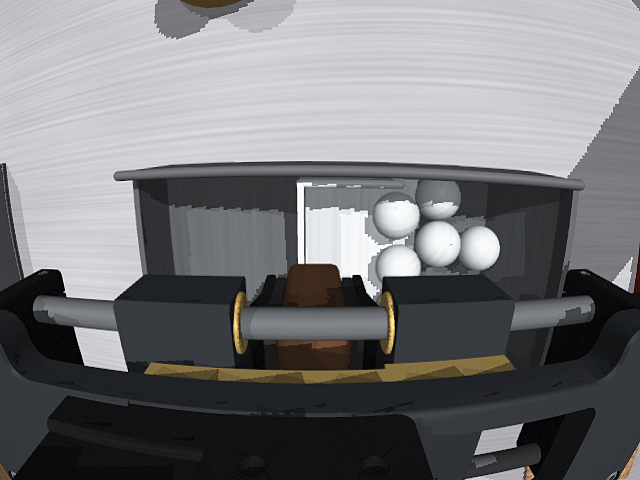

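View pics/i_side.png

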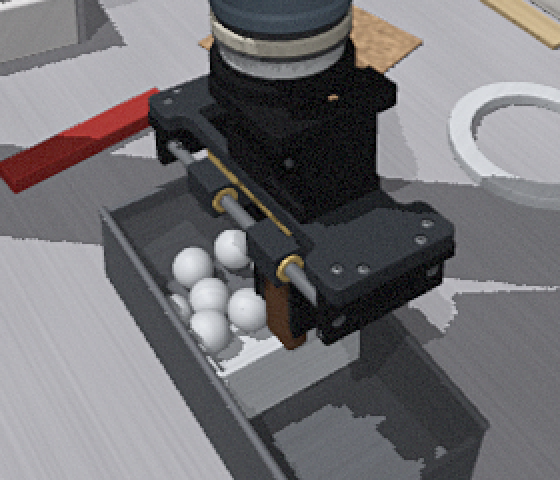

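Balls are already riding onto the lip. I'll continue to the ramp while levelling out.

Emit:
{"method": "drive_tool", "body": {"targets": [-0.05,0.4,0,0,0,0,-0.05,0.9,0.05,-1.2,0,0,-0.05,1.5,0.09,-2.5,0,0,-0.05,2.1,0.1,-3.5,0,0,-0.05,2.8,0.13,-4.5,0,0,-0.05,3.2,0.15,-5.2,0,0,-0.05,3.6,0.18,-6,0,0,-0.05,3.8,0.2,-6.5,0,0,-0.05,3.8,0.2,-6.5,0,0,-0.05,3.8,0.2,-6.5,0,0]}}

```text
time: 19.28
position: [0.4594, -0.2378, 0.0688]
tool_rot: [0.018, 1.0, -0.009, 0.001]
ft_force: [2.0, -2.1, -2.4]
grip_width: 0.0255
```

Run:
```python
from tr import *
lipnow()
o=robot.get_obs()
p,d=robot.camera("wrist");cv2.imwrite("pics/j_wrist.png",p[:,:,::-1])
p,d=robot.camera("side");cv2.imwrite("pics/j_side.png",p[240:,220:500,::-1].repeat(2,0).repeat(2,1))
way([(90,3.5,1)],0)
```

```text
lip x 86.6 y -0.8 z 3.6 mm; back x 14.6 z 5.0; yaw 87.89 phi 1.07 F [ 2.  -2.1 -2.4] M [-0.28 -0.52 -0.1 ] w 0.0255 t 19.28
(90, 3.5, 1) shift cm [0.03 0.32 0.02] rot deg [-0.06  0.08 -0.09]
```

View pics/j_wrist.png

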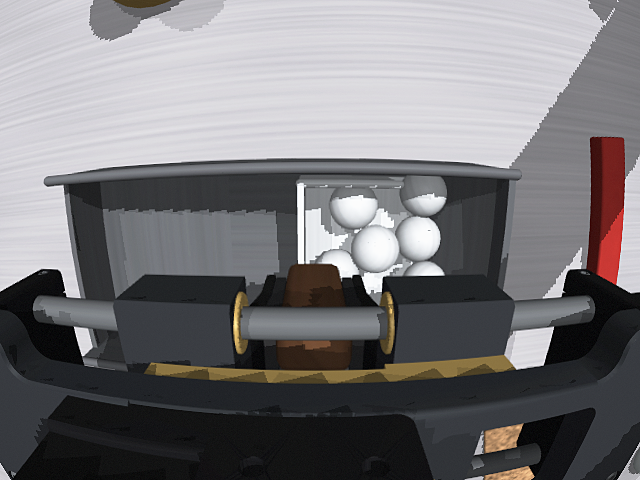

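View pics/j_side.png

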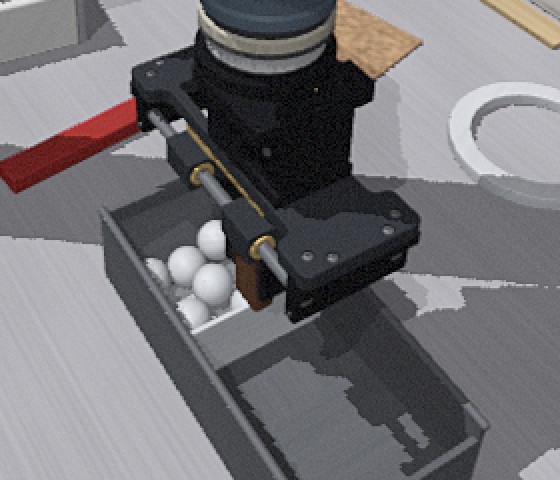

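Run:
```python
from tr import *
lipnow()
way([(90,3.8,1),(91,4.5,0),(92,8,-2.5),(94,11.5,-5),(96,15,-7.5),(98,18.5,-10),(100,22,-12.5),(101.5,25,-15)],0)
```

```text
lip x 86.8 y -0.5 z 3.7 mm; back x 14.8 z 5.0; yaw 87.91 phi 1.06 F [ 1.5 -1.3 -3.3] M [-0.35 -0.67 -0.11] w 0.0258 t 19.38
(90, 3.8, 1) shift cm [ 0.03  0.32 -0.01] rot deg [-0.06  0.08 -0.09]
(91, 4.5, 0) shift cm [0.03 0.3  0.03] rot deg [-1.06  0.08 -0.09]
(92, 8, -2.5) shift cm [ 0.03  0.13 -0.03] rot deg [-3.56  0.08 -0.09]
(94, 11.5, -5) shift cm [ 0.03  0.07 -0.09] rot deg [-6.06  0.08 -0.08]
(96, 15, -7.5) shift cm [ 0.03  0.02 -0.13] rot deg [-8.56  0.08 -0.08]
(98, 18.5, -10) shift cm [ 0.03 -0.01 -0.16] rot deg [-11.06   0.08  -0.08]
(100, 22, -12.5) shift cm [ 0.03 -0.03 -0.18] rot deg [-13.56   0.09  -0.08]
(101.5, 25, -15) shift cm [ 0.03 -0.09 -0.14] rot deg [-16.06   0.09  -0.08]
```

Emit:
{"method": "drive_tool", "body": {"targets": [0,0.1,0,0,0,0,0,0.2,0,0,0,0,0,0.32,0,0,0,0,0,0.32,0,-0.5,0,0,0,0.3,0,-1,0,0,0,0.22,0,-2.3,0,0,0,0.14,-0.04,-3.6,0,0,0,0.1,-0.08,-5,0,0,0,0.06,-0.1,-6.3,0,0,0,0.04,-0.13,-7.7,0,0,0,0.02,-0.15,-9,0,0,0,0,-0.17,-10.5,0,0]}}

```text
time: 20.38
position: [0.4581, -0.2369, 0.0703]
tool_rot: [0.018, 0.996, 0.084, 0.001]
ft_force: [0.4, -0.9, -3.4]
grip_width: 0.0251
```

Run:
```python
from tr import *
lipnow()
p,d=robot.camera("wrist");cv2.imwrite("pics/k_wrist.png",p[:,:,::-1])
p,d=robot.camera("side");cv2.imwrite("pics/k_side.png",p[240:,220:500,::-1].repeat(2,0).repeat(2,1))
way([(100,22,-12.5),(101.5,25,-15),(102,35,-15),(100,60,-15),(95,110,-15)],0)
```

```text
lip x 98.5 y 0.8 z 17.9 mm; back x 27.5 z 5.8; yaw 87.98 phi -9.62 F [ 0.4 -0.9 -3.4] M [-0.38 -0.11  0.02] w 0.0251 t 20.38
(100, 22, -12.5) shift cm [-0.06  0.01 -0.05] rot deg [-2.97 -0.01 -0.1 ]
(101.5, 25, -15) shift cm [-0.06 -0.06 -0.02] rot deg [-5.47 -0.01 -0.1 ]
(102, 35, -15) shift cm [-0.06  0.16 -1.  ] rot deg [-5.47 -0.01 -0.1 ]
(100, 60, -15) shift cm [-0.06  0.38 -3.5 ] rot deg [-5.47 -0.01 -0.1 ]
(95, 110, -15) shift cm [-0.06  0.71 -8.52] rot deg [-5.47 -0.01 -0.1 ]
```

View pics/k_wrist.png

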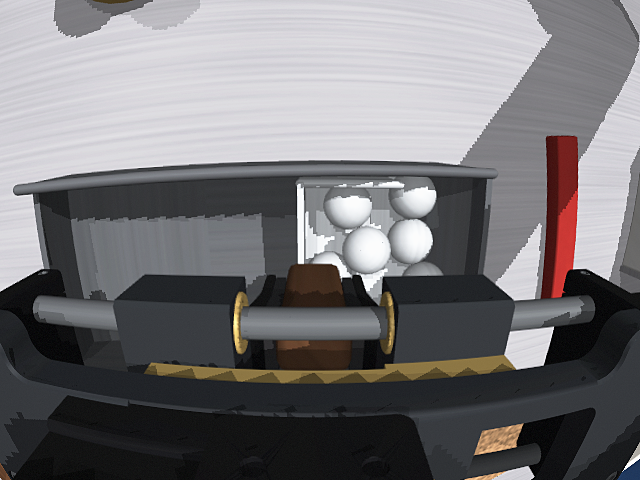

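View pics/k_side.png

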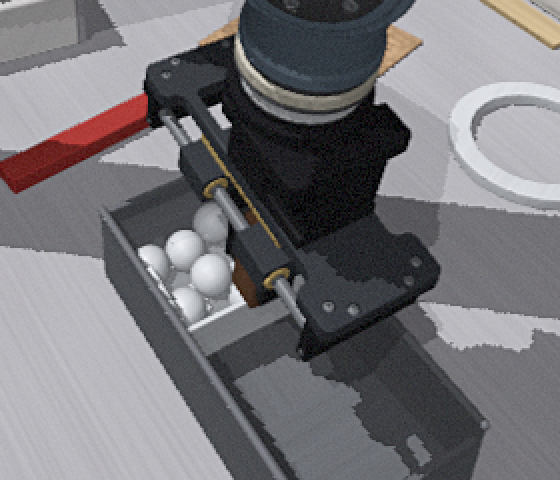

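Run:
```python
from tr import *
lipnow()
way([(101.5,25,-15),(104,30,-18),(108,37,-20),(111,43,-20),(110,60,-20),(105,130,-20)],0)
```

```text
lip x 97.4 y 0.5 z 17.6 mm; back x 26.4 z 5.7; yaw 87.90 phi -9.53 F [ 0.1 -0.7 -3.8] M [-0.35 -0.11 -0.04] w 0.0258 t 20.48
(101.5, 25, -15) shift cm [-0.06 -0.06 -0.02] rot deg [-5.47 -0.01 -0.1 ]
(104, 30, -18) shift cm [-0.06 -0.02 -0.1 ] rot deg [-8.47 -0.01 -0.1 ]
(108, 37, -20) shift cm [-0.06  0.31 -0.47] rot deg [-1.047e+01 -1.000e-02 -1.000e-01]
(111, 43, -20) shift cm [-0.06  0.7  -1.01] rot deg [-1.047e+01 -1.000e-02 -1.000e-01]
(110, 60, -20) shift cm [-0.06  0.89 -2.71] rot deg [-1.047e+01 -1.000e-02 -1.000e-01]
(105, 130, -20) shift cm [-0.06  1.55 -9.69] rot deg [-1.047e+01 -1.000e-02 -1.000e-01]
```

Emit:
{"method": "drive_tool", "body": {"targets": [-0.05,-0.03,0,-2,0,0,-0.05,-0.05,0,-4,0,0,-0.05,-0.05,-0.02,-5.5,0,0,-0.05,-0.03,-0.06,-7,0,0,-0.05,-0.02,-0.1,-8.5,0,0,-0.05,0.15,-0.3,-9.5,0,0,-0.05,0.3,-0.5,-10.5,0,0,-0.05,0.5,-0.75,-10.5,0,0,-0.05,0.65,-1.0,-10.5,0,0,-0.05,0.7,-1.3,-10.5,0,0,-0.05,0.8,-2,-10.5,0,0,-0.05,0.9,-2.7,-10.5,0,0]}}

```text
time: 21.48
position: [0.4594, -0.2321, 0.0995]
tool_rot: [0.018, 0.985, 0.174, 0.003]
ft_force: [-0.6, 0.1, -3.9]
grip_width: 0.0258
```

Emit:
{"method": "drive_tool", "body": {"targets": [0,0.1,-1,0,0,0,0,0.2,-2.5,0,0,0,0,0.4,-4,0,0,0,0,0.6,-6,0,0,0,0,0.7,-8,0,0,0,0,0.8,-10,0,0,0,0,0.8,-11,0,0,0,0,0.8,-11,0,0,0,0,0.8,-11,0,0,0]}}

```text
time: 22.23
position: [0.4582, -0.263, 0.2052]
tool_rot: [0.018, 0.985, 0.173, 0.004]
ft_force: [0.2, 0.5, -4.9]
grip_width: 0.026
```

Run:
```python
from tr import *
lipnow()
p,d=robot.camera("wrist");cv2.imwrite("pics/l_wrist.png",p[:,:,::-1])
p,d=robot.camera("side");cv2.imwrite("pics/l_side.png",p[:,:,::-1])
st()
```

```text
lip x 80.6 y -0.4 z 166.8 mm; back x 12.9 z 142.3; yaw 87.96 phi -19.92 F [ 0.2  0.5 -4.9] M [-0.54 -0.09  0.  ] w 0.026 t 22.23
t 22.33 pos [ 0.4576 -0.262   0.2039] xang 177.96 z [ 0.011  0.343 -0.939] F [ 0.3  0.1 -4.3] M [-0.51 -0.1  -0.02] w 0.026 q [ -50.   30.   90.   14.   76. -143.]
```

View pics/l_wrist.png

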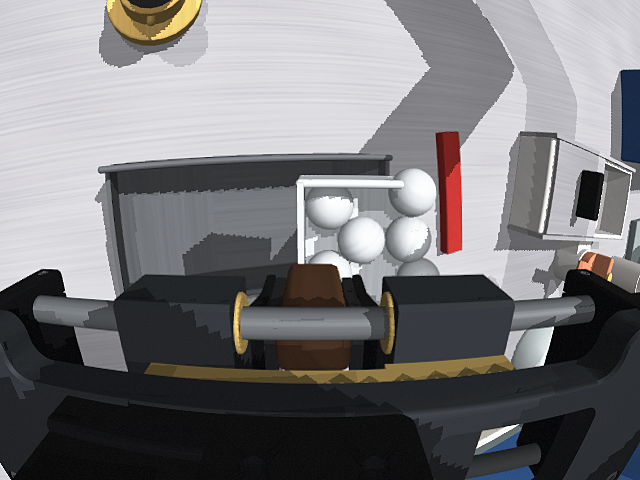

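View pics/l_side.png

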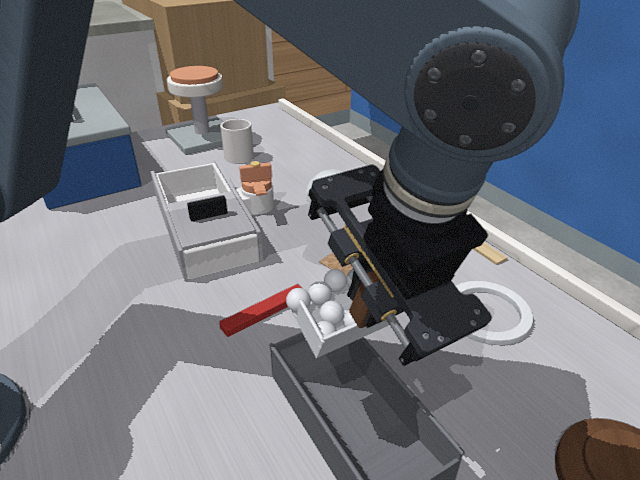

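All eight appear to be loaded: the extra weight is about 2.5 N, which is about 8 balls. I'll carry them gently to the well.

```bash
cat > ch.py <<'E'
from tr import *
WC=np.array([.4725,.3550]);CY=81.9
cx=np.array([np.cos(np.deg2rad(CY)),np.sin(np.deg2rad(CY))]);cy=np.array([-cx[1],cx[0]])
def ctcp(lx,z,phi,ly=0):
    Rt=tilt(phi,CY);return np.r_[WC+lx/1e3*cx+ly/1e3*cy,z/1e3]-Rt@L,Rt
def cway(wps):
    o=robot.get_obs()
    for w in wps: print(w,end=' ');delta(*ctcp(*w),o)
def clip():
    o=robot.get_obs();R=Rn.from_quat(o["tool_rot"]).as_matrix();p=o["position"]+R@L;d=(p[:2]-WC)*1e3
    b=o["position"]+R@(L+[0,-.072,0])
    print("lip wrt well x %.1f y %.1f z %.1f; back z %.1f"%(d@cx,d@cy,p[2]*1e3,b[2]*1e3),"yaw %.2f phi %.2f"%(np.rad2deg(np.arctan2(R[1,1],R[0,1])),-np.rad2deg(np.arcsin(R[2,1]))),"F",o["ft_force"].round(1),"w",round(o["grip_width"],4),"t",round(o["time"],2))
E
python3 - <<'E'
from ch import *
clip();cway([(0,165,-20),(0,165,-22)])
E
```

```text
lip wrt well x -531.6 y -60.5 z 165.7; back z 141.0 yaw 87.93 phi -20.07 F [ 0.3  0.1 -4.3] w 0.026 t 22.33
(0, 165, -20) shift cm [ 1.27 50.25 18.43] rot deg [ 0.07 -2.14  5.67]
(0, 165, -22) shift cm [ 1.29 50.03 18.66] rot deg [-1.93 -2.24  5.63]
```

Emit:
{"method": "drive_tool", "body": {"targets": [0,0.28,0.1,0,0,0,0,0.85,0.31,0,0,0,0,1.69,0.62,0,0,0.2,0.1,2.8,1.04,-0.1,-0.1,0.3,0.1,4.2,1.56,-0.2,-0.2,0.5,0.2,5.9,2.2,-0.2,-0.2,0.7,0.2,7.9,2.9,-0.3,-0.3,0.9,0.3,10.2,3.7,-0.4,-0.4,1.1,0.3,12.4,4.6,-0.5,-0.5,1.4,0.4,14.7,5.4,-0.6,-0.6,1.6,0.4,16.9,6.2,-0.7,-0.7,1.9,0.5,19.2,7.1,-0.7,-0.8,2.1]}}

```text
time: 23.33
position: [0.4601, -0.056, 0.2037]
tool_rot: [0.037, 0.983, 0.179, 0.007]
ft_force: [0.2, 0.9, -4.8]
grip_width: 0.0258
```

Run:
```python
from ch import *
clip();cway([(0,165,-22)])
```

```text
lip wrt well x -326.5 y -37.2 z 166.4; back z 141.0 yaw 85.72 phi -20.67 F [ 0.2  0.9 -4.8] w 0.0258 t 23.33
(0, 165, -22) shift cm [ 2.1  30.52 11.87] rot deg [-1.32 -1.33  3.56]
```

Emit:
{"method": "drive_tool", "body": {"targets": [0.1,2.2,0.87,-0.1,-0.1,0.3,0.3,4.5,1.7,-0.2,-0.2,0.5,0.5,6.7,2.6,-0.3,-0.3,0.8,0.6,8.9,3.5,-0.4,-0.4,1,0.8,11.2,4.3,-0.5,-0.5,1.3,0.9,13.4,5.2,-0.6,-0.6,1.6,1.1,15.6,6.1,-0.7,-0.7,1.8,1.2,17.9,7,-0.8,-0.8,2.1,1.4,19.8,7.7,-0.9,-0.9,2.3,1.5,21.5,8.4,-0.9,-0.9,2.5,1.6,22.9,8.9,-1,-1,2.7,1.6,24,9.3,-1,-1,2.8]}}

```text
time: 24.33
position: [0.4612, 0.202, 0.201]
tool_rot: [0.061, 0.98, 0.188, 0.01]
ft_force: [-0.8, 0.1, -3.6]
grip_width: 0.0256
```

Run:
```python
from ch import *
clip();cway([(-5,150,-22)])
```

```text
lip wrt well x -70.1 y -5.9 z 165.2; back z 138.6 yaw 82.78 phi -21.68 F [-0.8  0.1 -3.6] w 0.0256 t 24.33
(-5, 150, -22) shift cm [0.63 5.45 3.85] rot deg [-0.32 -0.54  0.82]
```

Emit:
{"method": "drive_tool", "body": {"targets": [0.1,1,0.6,0,-0.1,0.2,0.2,1.9,1.2,-0.1,-0.2,0.4,0.3,2.8,1.9,-0.1,-0.3,0.5,0.4,3.6,2.5,-0.2,-0.4,0.6,0.5,4.3,3,-0.3,-0.5,0.8,0.6,4.9,3.4,-0.3,-0.5,0.8,0.6,5.3,3.7,-0.3,-0.5,0.8,0.6,5.4,3.8,-0.3,-0.5,0.8,0.6,5.4,3.8,-0.3,-0.5,0.8]}}

```text
time: 25.08
position: [0.4663, 0.2641, 0.1855]
tool_rot: [0.07, 0.979, 0.19, 0.015]
ft_force: [-0.5, 0.4, -4.1]
grip_width: 0.0253
```

Run:
```python
from ch import *
p,d=robot.camera("wrist");cv2.imwrite("pics/m_wrist.png",p[:,:,::-1])
p,d=robot.camera("side");cv2.imwrite("pics/m_side.png",p[:300,60:460,::-1].repeat(2,0).repeat(2,1))
clip();cway([(0,115,-10),(0,80,0),(0,68,10),(0,55,20),(0,45,30),(0,42,38)])
```

```text
lip wrt well x -8.1 y -4.1 z 150.2; back z 123.3 yaw 81.85 phi -21.94 F [ 0.1 -0.1 -4. ] w 0.0256 t 25.18
(0, 115, -10) shift cm [0.39 0.9  2.38] rot deg [11.94  0.19 -0.07]
(0, 80, 0) shift cm [0.4  0.98 4.88] rot deg [21.94  0.18 -0.09]
(0, 68, 10) shift cm [0.41 2.03 5.51] rot deg [31.94  0.17 -0.1 ]
(0, 55, 20) shift cm [0.41 3.11 6.49] rot deg [41.94  0.17 -0.12]
(0, 45, 30) shift cm [0.41 4.31 7.47] rot deg [51.94  0.16 -0.13]
(0, 42, 38) shift cm [0.42 5.44 7.99] rot deg [59.94  0.15 -0.15]
```

View pics/m_wrist.png

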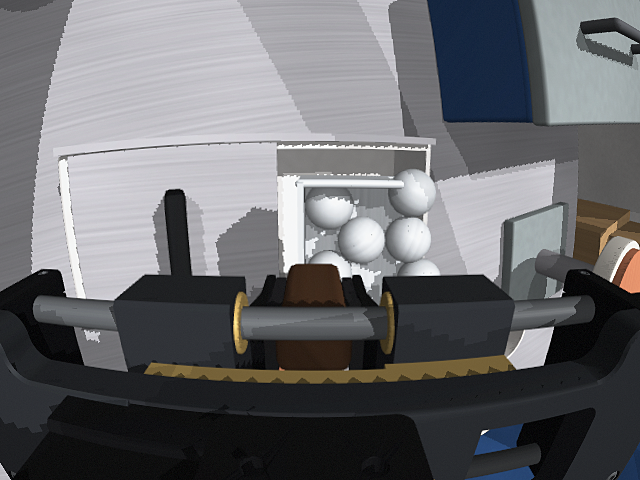

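View pics/m_side.png

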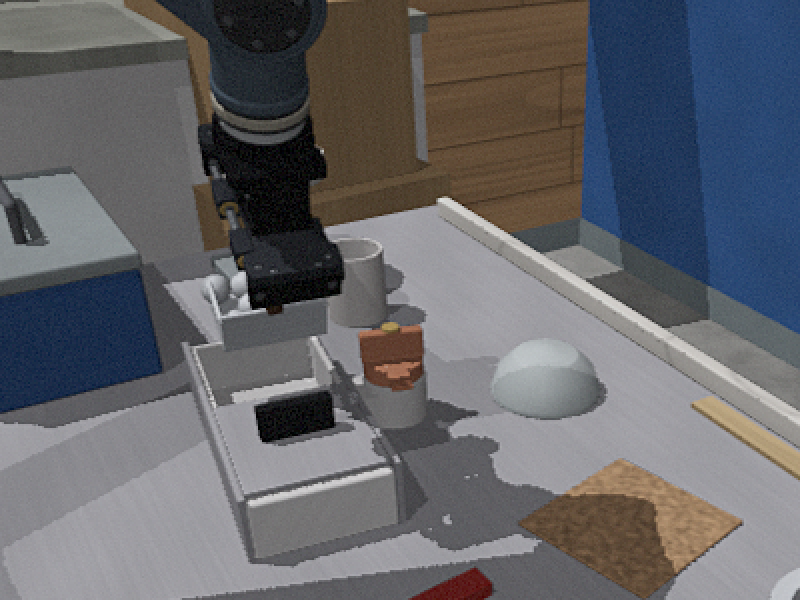

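Run:
```python
from ch import *
clip();cway([(12,150,-22,0),(12,72,-22),(12,66,-12),(12,60,-2),(12,55,8),(12,50,18),(12,46,28),(12,46,38)])
```

```text
lip wrt well x -8.1 y -4.1 z 150.2; back z 123.3 yaw 81.85 phi -21.94 F [ 0.1 -0.1 -4. ] w 0.0256 t 25.18
(12, 150, -22, 0) shift cm [0.39 1.85 0.77] rot deg [-0.06  0.19 -0.05]
(12, 72, -22) shift cm [ 0.41 -1.07  8.01] rot deg [-0.06  0.19 -0.05]
(12, 66, -12) shift cm [ 0.41 -0.08  7.55] rot deg [ 9.94  0.19 -0.07]
(12, 60, -2) shift cm [0.41 1.06 7.31] rot deg [19.94  0.18 -0.08]
(12, 55, 8) shift cm [0.41 2.35 7.24] rot deg [29.94  0.18 -0.1 ]
(12, 50, 18) shift cm [0.41 3.72 7.43] rot deg [39.94  0.17 -0.11]
(12, 46, 28) shift cm [0.42 5.15 7.79] rot deg [49.94  0.16 -0.13]
(12, 46, 38) shift cm [0.42 6.7  8.07] rot deg [59.94  0.15 -0.15]
```

Emit:
{"method": "drive_tool", "body": {"targets": [0.1,0.5,0.2,0,0,0,0.3,1.1,0.4,0,0,0,0.4,1.6,0.8,0,0,0,0.4,1.6,1.5,0,0.1,0,0.4,1.3,2.5,0,0.2,0,0.4,0.9,3.6,0,0.2,0,0.4,0.4,4.8,0,0.2,0,0.4,0,6,0,0.2,0,0.4,-0.5,6.9,0,0.2,0,0.4,-0.8,7.6,0,0.2,0,0.4,-1,8,0,0.2,0,0.4,-1,8,0,0.2,0]}}

```text
time: 26.18
position: [0.4648, 0.2846, 0.1063]
tool_rot: [0.07, 0.979, 0.19, 0.012]
ft_force: [-0.3, -0.8, -3.1]
grip_width: 0.0255
```

Run:
```python
from ch import *
p,d=robot.camera("side");cv2.imwrite("pics/n_side.png",p[:300,60:460,::-1].repeat(2,0).repeat(2,1))
clip();cway([(12,66,-12),(12,60,-2),(12,55,8),(12,50,18),(12,46,28),(12,46,38)])
```

```text
lip wrt well x 12.7 y 0.3 z 71.6; back z 44.7 yaw 81.81 phi -21.93 F [-0.3  0.2 -3.2] w 0.0257 t 26.23
(12, 66, -12) shift cm [-0.03  0.92 -0.52] rot deg [ 9.93 -0.08 -0.07]
(12, 60, -2) shift cm [-0.02  2.06 -0.75] rot deg [19.93 -0.09 -0.07]
(12, 55, 8) shift cm [-0.02  3.36 -0.83] rot deg [29.93 -0.09 -0.06]
(12, 50, 18) shift cm [-0.02  4.73 -0.64] rot deg [39.93 -0.1  -0.05]
(12, 46, 28) shift cm [-0.02  6.15 -0.27] rot deg [ 4.993e+01 -1.000e-01 -4.000e-02]
(12, 46, 38) shift cm [-0.02  7.71  0.  ] rot deg [ 5.993e+01 -1.100e-01 -3.000e-02]
```

View pics/n_side.png

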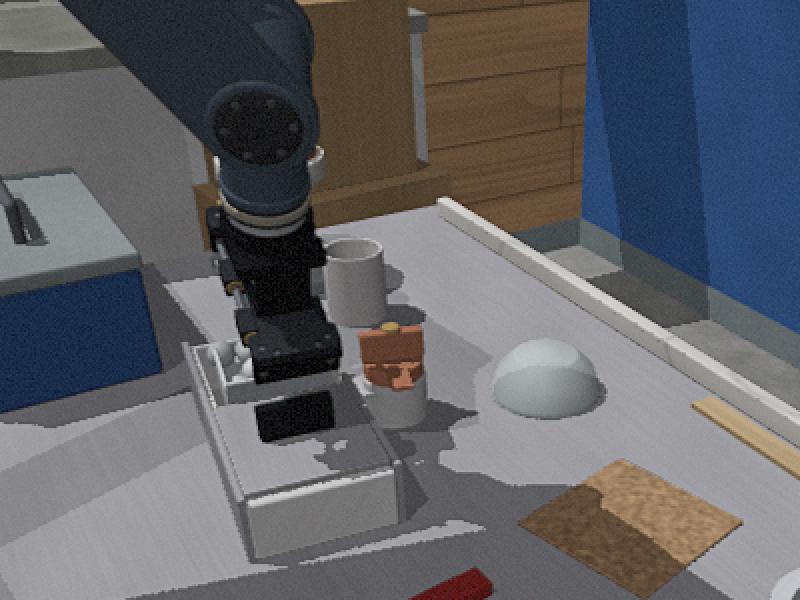

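Emit:
{"method": "drive_tool", "body": {"targets": [0,0.3,-0.2,4,0,0,0,0.6,-0.4,7,0,0,0,0.92,-0.52,10,0,0,0,1.3,-0.6,13.5,0,0,0,1.6,-0.68,16.5,0,0,0,2.06,-0.75,20,0,0,0,2.5,-0.78,23.3,0,0,0,2.9,-0.8,26.5,0,0,0,3.36,-0.83,30,0,0,0,3.8,-0.77,33.3,0,0,0,4.3,-0.7,36.6,0,0,0,4.7,-0.64,40,0,0]}}

```text
time: 27.23
position: [0.4716, 0.3268, 0.1325]
tool_rot: [0.071, 0.985, -0.157, -0.011]
ft_force: [0.2, -0.2, -2.1]
grip_width: 0.0256
```

Run:
```python
from ch import *
p,d=robot.camera("wrist");cv2.imwrite("pics/o_wrist.png",p[:,:,::-1])
clip();cway([(12,48,25),(12,47,32),(12,47,38),(5,110,30),(-20,170,0)])
```

```text
lip wrt well x 15.6 y -0.4 z 51.1; back z 73.4 yaw 81.89 phi 18.01 F [ 2.2  2.4 -1.1] w 0.0256 t 27.28
(12, 48, 25) shift cm [ 0.03  0.58 -0.33] rot deg [ 6.99  0.11 -0.02]
(12, 47, 32) shift cm [ 0.03  1.52 -0.86] rot deg [13.99  0.11 -0.03]
(12, 47, 38) shift cm [ 0.03  2.36 -1.3 ] rot deg [19.99  0.11 -0.03]
(5, 110, 30) shift cm [ 0.02 -1.36 -6.46] rot deg [11.99  0.11 -0.02]
(-20, 170, 0) shift cm [ 0.01 -8.73 -7.91] rot deg [-1.801e+01  1.200e-01  1.000e-02]
```

View pics/o_wrist.png

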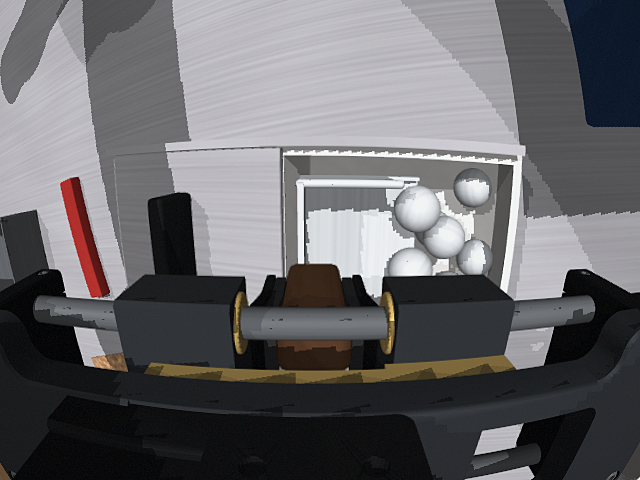

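Run:
```python
from ch import *
cway([(8,56,26),(2,64,32),(-5,72,38),(-8,80,40)])
```

```text
(8, 56, 26) shift cm [ 0.03  0.08 -1.06] rot deg [ 7.99  0.11 -0.02]
(2, 64, 32) shift cm [ 0.03  0.04 -2.16] rot deg [13.99  0.11 -0.03]
(-5, 72, 38) shift cm [ 0.02 -0.03 -3.15] rot deg [19.99  0.11 -0.03]
(-8, 80, 40) shift cm [ 0.02 -0.28 -3.95] rot deg [21.99  0.11 -0.03]
```

Emit:
{"method": "drive_tool", "body": {"targets": [0,0.1,-0.5,4,0,0,0,0.1,-1,8,0,0,0,0.1,-1.6,11,0,0,0,0,-2.2,14,0,0,0,0,-2.7,17,0,0,0,0,-3.2,20,0,0,0,-0.1,-3.6,21,0,0,0,-0.3,-4,22,0,0,0,-0.3,-4,22,0,0,0,-0.3,-4,22,0,0]}}

```text
time: 28.12
position: [0.4728, 0.3349, 0.1706]
tool_rot: [0.067, 0.937, -0.341, -0.024]
ft_force: [0.1, -0.2, -1.6]
grip_width: 0.026
```

Run:
```python
from ch import *
p,d=robot.camera("wrist");cv2.imwrite("pics/p_wrist.png",p[:,:,::-1])
clip();cway([(-15,130,30),(-40,190,0)]);st()
```

```text
lip wrt well x -12.1 y 0.0 z 80.4; back z 126.7 yaw 81.86 phi 39.97 F [ 0.2  0.2 -1.9] w 0.0258 t 28.17
(-15, 130, 30) shift cm [ 0.   -4.42 -2.41] rot deg [-9.97 -0.06 -0.04]
(-40, 190, 0) shift cm [ -0.   -11.79  -1.  ] rot deg [-39.97  -0.05  -0.05]
t 28.17 pos [0.4727 0.3347 0.1706] xang 171.83 z [-0.092 -0.636 -0.766] F [ 0.2  0.2 -1.9] M [ 0.65 -0.21  0.03] w 0.0258 q [ 38.  46.  71. -27.  94. -38.]
```

View pics/p_wrist.png

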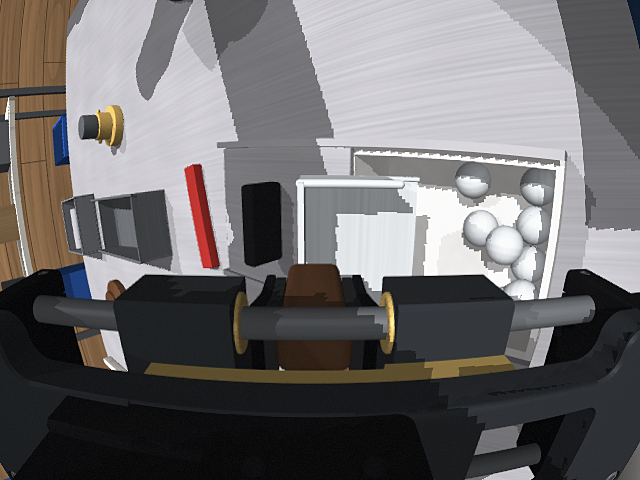

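The scoop is empty and the balls are in the well. I'll raise and level it, then count.

Emit:
{"method": "drive_tool", "body": {"targets": [0,-1,-1,-4,0,0,0,-2.5,-2,-9,0,0,0,-4.4,-2.4,-14,0,0,0,-6.5,-2.2,-20,0,0,0,-8.5,-1.8,-26,0,0,0,-10,-1.4,-32,0,0,0,-11,-1.2,-37,0,0,0,-11.8,-1,-40,0,0,0,-11.8,-1,-40,0,0,0,-11.8,-1,-40,0,0]}}

```text
time: 29.0
position: [0.4606, 0.2505, 0.2545]
tool_rot: [0.072, 0.997, -0.001, 0.0]
ft_force: [-0.2, 0.7, -3.3]
grip_width: 0.0254
```

Run:
```python
from ch import *
clip();st();
# target: scoop origin near mat centre, yaw = mat 104
MC=np.array([.6845,-.0043]); yaw=105.5
def place(z,off=.004):
    Rt=tilt(0,yaw); u=np.array([np.cos(np.deg2rad(yaw)),np.sin(np.deg2rad(yaw))])
    org=np.r_[MC+off*u,z]; return org-Rt@np.array([.003,.036,.064]),Rt
delta(*place(.15)); print(place(.004))
```

```text
lip wrt well x -41.2 y -0.2 z 190.5; back z 190.6 yaw 81.69 phi 0.07 F [-0.2  0.7 -3.3] w 0.0254 t 29.0
t 29.0 pos [0.4606 0.2505 0.2545] xang 171.69 z [-0.    -0.001 -1.   ] F [-0.2  0.7 -3.3] M [ 0.02 -0.18 -0.01] w 0.0254 q [ 16.  20.  94.  -0.  66. -65.]
shift cm [-27.4  -24.78   4.09] rot deg [ -0.07  -0.   -23.81]
(array([ 0.69594252, -0.03433446,  0.068     ]), array([[-0.96363045, -0.26723838,  0.        ],
       [-0.26723838,  0.96363045,  0.        ],
       [ 0.        ,  0.        , -1.        ]]))
```

Emit:
{"method": "drive_tool", "body": {"targets": [-2,-2,0,0,0,-2,-5,-4.5,0,0,0,-5,-8,-7.3,0.5,0,0,-8,-11.5,-10.4,1,0,0,-11,-15,-13.5,1.5,0,0,-14,-18.5,-16.7,2,0,0,-17,-22,-19.9,2.5,0,0,-20,-25,-22.6,3,0,0,-23,-27,-24.4,3.5,0,0,-23.8,-27.4,-24.8,4,0,0,-23.8,-27.4,-24.8,4,0,0,-23.8,-27.4,-24.8,4,0,0,-23.8]}}

```text
time: 30.0
position: [0.6965, -0.0316, 0.2117]
tool_rot: [-0.136, 0.991, 0.0, -0.002]
ft_force: [-0.5, 0.7, -2.9]
grip_width: 0.0254
```

```bash
cat > place.py <<'E'
from ch import *
MC=np.array([.6845,-.0043]); yaw=105.5
def place(z,off=.004):
    Rt=tilt(0,yaw); u=np.array([np.cos(np.deg2rad(yaw)),np.sin(np.deg2rad(yaw))])
    org=np.r_[MC+off*u,z]; return org-Rt@np.array([.003,.036,.064]),Rt
E
python3 - <<'E'
from place import *
st();delta(*place(.10));delta(*place(.008));delta(*place(.004))
p,d=robot.camera("top");cv2.imwrite("pics/q_top.png",p[:,:,::-1])
p,d=robot.camera("side");cv2.imwrite("pics/q_side.png",p[:,:,::-1])
p,d=robot.camera("wrist");cv2.imwrite("pics/q_wrist.png",p[:,:,::-1])
E
```

```text
t 30.0 pos [ 0.6965 -0.0316  0.2117] xang -164.36 z [-0.005  0.    -1.   ] F [-0.5  0.7 -2.9] M [ 0.14 -0.07 -0.01] w 0.0254 q [ -12.   37.   71.   -0.   72. -117.]
shift cm [ 0.11 -0.25  4.77] rot deg [ 0.09 -0.25  0.14]
shift cm [ 0.07 -0.27 13.97] rot deg [ 0.09 -0.25  0.14]
shift cm [ 0.06 -0.27 14.37] rot deg [ 0.09 -0.25  0.14]
```

View pics/q_top.png

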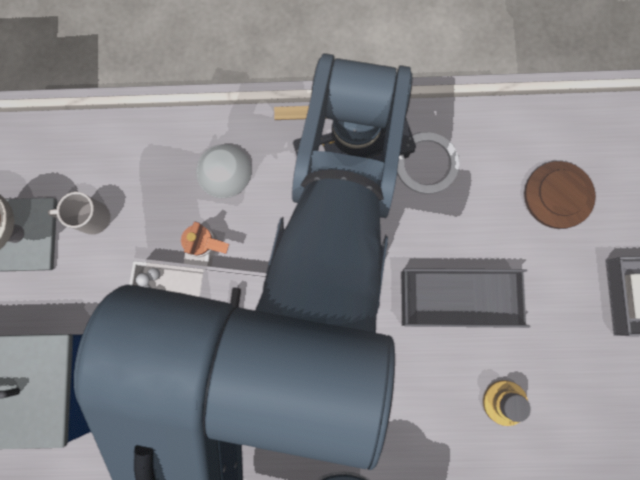

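View pics/q_side.png

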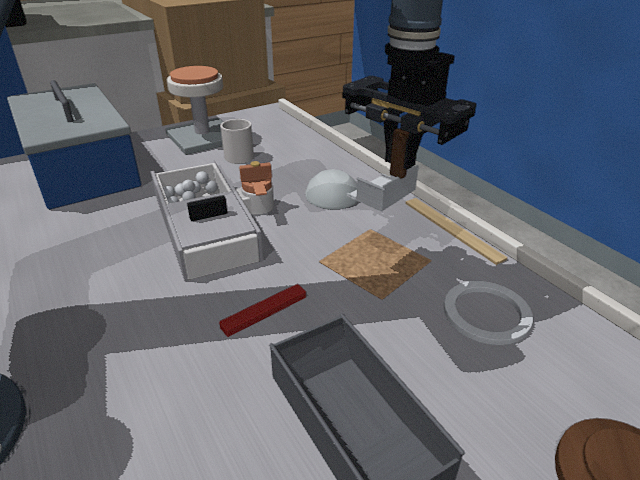

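View pics/q_wrist.png

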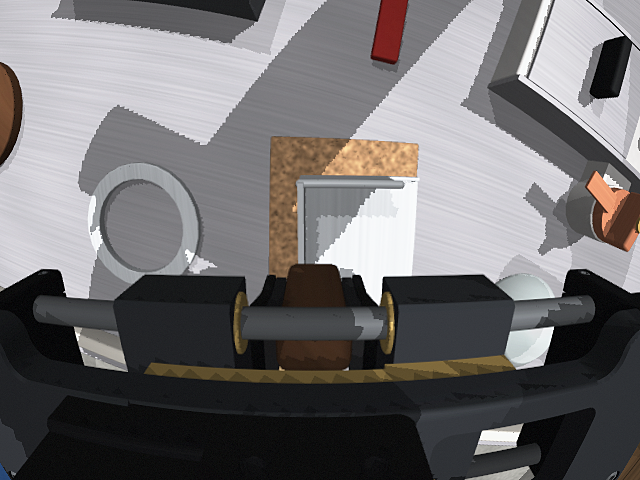

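The trough is empty and the balls are in the well. Now I'll lower the scoop onto the mat.

Emit:
{"method": "drive_tool", "body": {"targets": [0,-0.1,2,0,-0.1,0,0.1,-0.2,4.5,0,-0.2,0,0.1,-0.3,7,0,-0.2,0,0.1,-0.3,9.5,0,-0.2,0,0.1,-0.3,11.5,0,-0.2,0,0.1,-0.3,12.8,0,-0.2,0,0.1,-0.3,13.5,0,-0.2,0,0.1,-0.3,13.5,0,-0.2,0,0.1,-0.3,13.5,0,-0.2,0]}}

```text
time: 30.9
position: [0.6973, -0.0351, 0.0798]
tool_rot: [-0.137, 0.991, -0.0, 0.002]
ft_force: [-0.3, 0.4, -1.0]
grip_width: 0.0259
```

Run:
```python
from place import *
st();delta(*place(.004))
```

```text
t 30.9 pos [ 0.6973 -0.0351  0.0798] xang -164.29 z [ 0.004 -0.    -1.   ] F [-0.3  0.4 -1. ] M [ 0.13 -0.07  0.  ] w 0.0259 q [ -12.   45.   77.    0.   58. -118.]
shift cm [0.12 0.11 1.18] rot deg [-0.07  0.22  0.21]
```

Emit:
{"method": "drive_tool", "body": {"targets": [0.1,0.1,0.4,0,0.2,0,0.1,0.1,0.8,0,0.2,0,0.1,0.1,1,0,0.2,0,0.1,0.1,1.15,0,0.2,0,0.1,0.1,1.25,0,0.2,0,0.1,0.1,1.25,0,0.2,0]}}

```text
time: 31.4
position: [0.6957, -0.035, 0.0678]
tool_rot: [-0.136, 0.991, -0.0, -0.0]
ft_force: [-1.6, -0.7, 3.6]
grip_width: 0.0259
```

Run:
```python
from place import *
st();delta(*place(.004))
```

```text
t 31.4 pos [ 0.6957 -0.035   0.0678] xang -164.34 z [-0.    -0.001 -1.   ] F [-1.6 -0.7  3.6] M [0.37 0.22 0.1 ] w 0.0259 q [ -12.   46.   77.   -0.   57. -118.]
shift cm [-0.04  0.06 -0.02] rot deg [-0.04 -0.02  0.16]
```

Emit:
{"method": "drive_tool", "body": {"targets": [0,0,0,0,0,0,0,0,0,0,0,0,0,0,0,0,0,0,0,0,0,0,0,0,0,0,-1,0,0,0,0,0,-3,0,0,0,0,0,-6,0,0,0,0,0,-9,0,0,0,0,0,-13,0,0,0,0,0,-17,0,0,0,0,0,-19,0,0,0], "grip": -0.2}}

```text
time: 32.32
position: [0.698, -0.0351, 0.2632]
tool_rot: [-0.136, 0.991, -0.002, 0.004]
ft_force: [0.5, -0.1, 0.8]
grip_width: 0.0519
```

Run:
```python
from place import *
st()
o=robot.get_obs();p,d=robot.camera("wrist");cv2.imwrite("pics/r_wrist.png",p[:,:,::-1])
W=wcloud(d,o)
for n,P in (("grip",pick(W,(.6,.78),(-.12,.1),(.118,.13))),("walls",pick(W,(.55,.78),(-.12,.1),(.037,.055)))):
    if len(P)>10: print(n,len(P),rect(P))
delta([.447,.205,.2],Rdown(171.9))
```

```text
t 32.32 pos [ 0.698  -0.0351  0.2632] xang -164.32 z [ 0.009 -0.003 -1.   ] F [ 0.5 -0.1  0.8] M [ 0.06 -0.2  -0.04] w 0.0519 q [ -12.   34.   68.   -0.   77. -118.]
grip 508 (array([738.9, -54.8]), array([15.9, 25.9]), 23.74)
walls 622 (array([732.4, -38.9]), array([100.8,  55.7]), 22.05)
shift cm [17.91 30.02  6.19] rot deg [-0.29  0.83 23.78]
```

View pics/r_wrist.png

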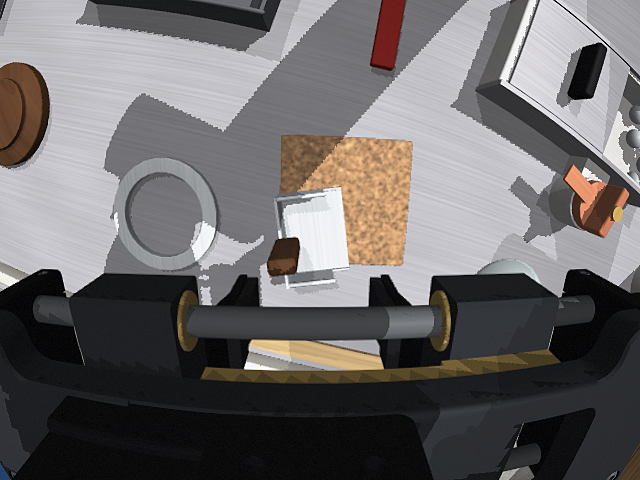

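The scoop was knocked aside after release: the grip is now at (739, −55) and the scoop hangs off the mat's far edge. I'll put it right last. First I'll shut the cover.

Emit:
{"method": "drive_tool", "body": {"targets": [1.5,2.5,0,0,0,2,3.5,6,0,0,0,5,5.5,9.5,0,0,0.3,8,8,13,0,0,0.5,11,10,16.5,0,0,0.8,14,12,20,1,0,0.8,17,14,23.5,2,-0.3,0.8,20,16,27,3.5,-0.3,0.8,23,17.5,29.5,5,-0.3,0.8,23.8,17.9,30,6,-0.3,0.8,23.8,17.9,30,6.2,-0.3,0.8,23.8,17.9,30,6.2,-0.3,0.8,23.8], "grip": 0.1}}

```text
time: 33.37
position: [0.4421, 0.206, 0.1943]
tool_rot: [0.07, 0.998, 0.001, -0.008]
ft_force: [0.5, -0.5, -0.5]
grip_width: 0.0393
```

Run:
```python
from place import *
o=st();delta([.4501,.2067,.076],Rdown(171.9))
p,d=robot.camera("wrist");cv2.imwrite("pics/s_wrist.png",p[:,:,::-1])
W=wcloud(d,o);P=pick(W,(.38,.52),(.15,.26),(.098,.106))
if len(P)>10: print(len(P),rect(P))
```

```text
t 33.37 pos [0.4421 0.206  0.1943] xang 171.95 z [-0.015  0.003 -1.   ] F [ 0.5 -0.5 -0.5] M [ 0.05 -0.19 -0.03] w 0.0393 q [ 12.  22. 103.   0.  56. -71.]
shift cm [-0.96  0.18 11.81] rot deg [ 0.05 -0.87  0.05]
1735 (array([449.8, 205.1]), array([13.5, 69.2]), 82.38)
```

View pics/s_wrist.png

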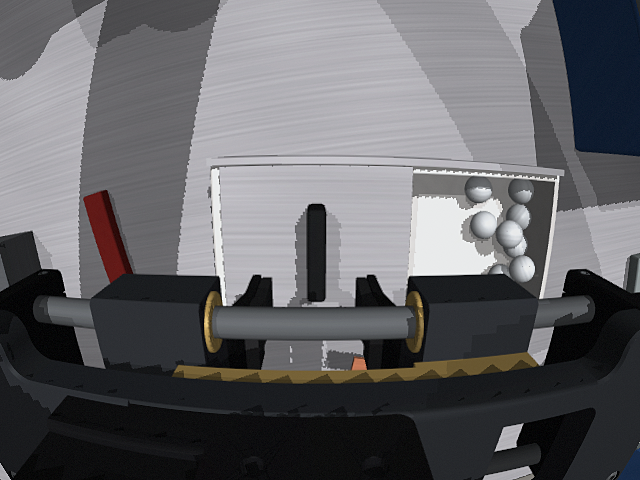

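I count eight balls in the well, and the handle is at (450, 205.5). I'll grip it and close the cover.

Emit:
{"method": "drive_tool", "body": {"targets": [-0.5,0.1,3,0,-0.5,0,-1,0.15,6,0,-0.9,0,-1,0.15,8,0,-0.9,0,-1,0.15,10,0,-0.9,0,-1,0.15,11.8,0,-0.9,0,-1,0.15,11.8,0,-0.9,0,-1,0.15,11.8,0,-0.9,0]}}

```text
time: 34.0
position: [0.452, 0.2055, 0.0761]
tool_rot: [0.072, 0.997, 0.001, 0.0]
ft_force: [-0.5, 0.6, -0.2]
grip_width: 0.0394
```

Run:
```python
from place import *
o=st();delta([.4501,.2067,.076],Rdown(171.9))
```

```text
t 34.0 pos [0.452  0.2055 0.0761] xang 171.77 z [ 0.001  0.001 -1.   ] F [-0.5  0.6 -0.2] M [ 0.1  -0.19  0.01] w 0.0394 q [ 11.  34. 108.   0.  38. -70.]
shift cm [0.21 0.09 0.01] rot deg [ 0.07  0.04 -0.13]
```

Emit:
{"method": "drive_tool", "body": {"targets": [0,0,0,0,0,0,0,0,0,0,0,0,0,0,0,0,0,0,0,0,0,0,0,0,0,0,0,0,0,0], "grip": 1, "squeeze": 30}}

```text
time: 34.42
position: [0.4511, 0.2066, 0.0769]
tool_rot: [0.071, 0.997, 0.001, 0.001]
ft_force: [0.5, 12.4, 1.8]
grip_width: 0.014
```

Run:
```python
from place import *
o=st()
```

```text
t 34.42 pos [0.4511 0.2066 0.0769] xang 171.86 z [ 0.002  0.002 -1.   ] F [ 0.5 12.4  1.8] M [ 1.53 -0.06 -0.1 ] w 0.014 q [ 12.  34. 108.   0.  38. -70.]
```

Now slide +y tool by 15 cm.

Emit:
{"method": "drive_tool", "body": {"targets": [0,0.7,0,0,0,0,0,2,0,0,0,0,0,3.5,0,0,0,0,0,5,0,0,0,0,0,6.5,0,0,0,0,0,8,0,0,0,0,0,9.5,0,0,0,0,0,11,0,0,0,0,0,12.5,0,0,0,0,0,14,0,0,0,0,0,15,0,0,0,0,0,15.1,0,0,0,0]}}

```text
time: 35.42
position: [0.4722, 0.3552, 0.0769]
tool_rot: [0.069, 0.998, -0.002, 0.001]
ft_force: [1.0, -9.5, 8.3]
grip_width: 0.0137
```

Emit:
{"method": "drive_tool", "body": {"targets": [0,0.1,0,0,0,0,0,0.1,0,0,0,0,0,0.1,0,0,0,0]}}

```text
time: 35.67
position: [0.4723, 0.3552, 0.0769]
tool_rot: [0.07, 0.998, -0.001, 0.0]
ft_force: [1.0, -8.2, 6.7]
grip_width: 0.0139
```

Run:
```python
from place import *
o=st();print(np.linalg.norm(o["position"][:2]-[.4511,.2066]))
```

```text
t 35.67 pos [0.4723 0.3552 0.0769] xang 171.96 z [ 0.001 -0.003 -1.   ] F [ 1.  -8.2  6.7] M [-1.19 -0.4   0.03] w 0.0139 q [ 26.  39.  94.  -0.  47. -56.]
0.15005198231202857
```

The cover travelled 150.05 mm and rests against its stop. Now I'll release it and go to the coupling.

Emit:
{"method": "drive_tool", "body": {"targets": [0,0,0,0,0,0,0,0,0,0,0,0,0,0,0,0,0,0,0,0,-2,0,0,0,0,0,-5,0,0,0,0,0,-8,0,0,0,0,0,-10,0,0,0,0,0,-10,0,0,0], "grip": 0.1}}

```text
time: 36.33
position: [0.4744, 0.3587, 0.1808]
tool_rot: [0.071, 0.997, 0.003, 0.004]
ft_force: [0.5, 0.5, 0.3]
grip_width: 0.039
```

Run:
```python
from place import *
o=st();delta([.5893,.2901,.17],Rdown(162))
p,d=robot.camera("wrist");cv2.imwrite("pics/t_wrist.png",p[:,:,::-1])
W=wcloud(d,o);P=pick(W,(.38,.52),(.28,.42),(.098,.106))
if len(P)>10: print("handle",len(P),rect(P))
P=pick(W,(.54,.64),(.2,.36),(.094,.106))
if len(P)>10: print("wing",len(P),rect(P))
```

```text
t 36.33 pos [0.4744 0.3587 0.1808] xang 171.9 z [ 0.009  0.006 -1.   ] F [0.5 0.5 0.3] M [ 0.11 -0.19  0.04] w 0.039 q [ 26.  31.  89.   0.  59. -56.]
shift cm [-12.34  -5.18   1.14] rot deg [0.44 0.41 9.9 ]
handle 1950 (array([471.7, 353.2]), array([13.4, 69.6]), 81.96)
```

View pics/t_wrist.png

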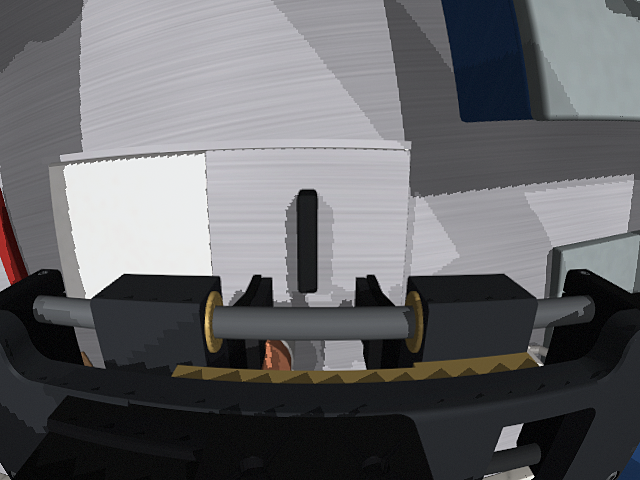

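The cover is shut over the well. Moving over the coupling.

Emit:
{"method": "drive_tool", "body": {"targets": [-3,-1.3,0,0,0,3,-6,-2.5,0,0,0,6,-9,-3.8,0.5,0.3,0.3,9,-12.3,-5.2,1,0.4,0.4,9.9,-12.3,-5.2,1.1,0.4,0.4,9.9,-12.3,-5.2,1.1,0.4,0.4,9.9,-12.3,-5.2,1.1,0.4,0.4,9.9]}}

```text
time: 36.97
position: [0.5847, 0.2876, 0.1633]
tool_rot: [0.157, 0.988, -0.003, -0.006]
ft_force: [0.3, 0.3, -0.3]
grip_width: 0.0393
```

Run:
```python
from place import *
o=st();delta([.5893,.2901,.078],Rdown(162.2))
```

```text
t 36.97 pos [0.5847 0.2876 0.1633] xang 161.95 z [-0.012 -0.005 -1.   ] F [ 0.3  0.3 -0.3] M [ 0.1  -0.12  0.06] w 0.0393 q [ 16.  36.  81.  -0.  64. -56.]
shift cm [-0.45  0.45  8.53] rot deg [-0.47 -0.59 -0.25]
```

Emit:
{"method": "drive_tool", "body": {"targets": [-0.2,0.2,1.5,-0.2,-0.3,0,-0.4,0.4,3,-0.4,-0.5,-0.2,-0.4,0.4,4,-0.4,-0.5,-0.2,-0.4,0.4,4,-0.4,-0.5,-0.2,-0.4,0.4,4,-0.4,-0.5,-0.2]}}

```text
time: 37.38
position: [0.5896, 0.2907, 0.1246]
tool_rot: [0.154, 0.988, -0.0, 0.0]
ft_force: [-0.9, 0.0, -0.3]
grip_width: 0.039
```

Run:
```python
from place import *
o=st();delta([.5893,.2901,.078],Rdown(162.2))
```

```text
t 37.38 pos [0.5896 0.2907 0.1246] xang 162.24 z [ 0.    -0.001 -1.   ] F [-0.9  0.  -0.3] M [ 0.09 -0.15 -0.01] w 0.039 q [ 17.  39.  82.  -0.  59. -56.]
shift cm [ 0.01 -0.06  4.66] rot deg [-0.03  0.02  0.04]
```

Emit:
{"method": "drive_tool", "body": {"targets": [0,-0.05,1.5,0,0,0,0,-0.05,3,0,0,0,0,-0.05,4,0,0,0,0,-0.05,4.6,0,0,0,0,-0.05,4.6,0,0,0]}}

```text
time: 37.8
position: [0.5903, 0.2896, 0.0784]
tool_rot: [0.155, 0.988, -0.0, 0.0]
ft_force: [0.5, -0.2, -0.8]
grip_width: 0.0393
```

Emit:
{"method": "drive_tool", "body": {"targets": [0,0,0,0,0,0,0,0,0,0,0,0,0,0,0,0,0,0,0,0,0,0,0,0,0,0,0,0,0,0], "grip": 1, "squeeze": 30}}

```text
time: 38.22
position: [0.5915, 0.2897, 0.0799]
tool_rot: [0.155, 0.988, 0.0, 0.002]
ft_force: [-0.9, -6.0, 4.6]
grip_width: 0.0138
```

Emit:
{"method": "drive_tool", "body": {"targets": [0,0,0,0,0,3,0,0,0,0,0,7,0,0,0,0,0,11,0,0,0,0,0,15,0,0,0,0,0,19,0,0,0,0,0,23,0,0,0,0,0,27,0,0,0,0,0,31,0,0,0,0,0,35,0,0,0,0,0,38,0,0,0,0,0,40,0,0,0,0,0,40]}}

```text
time: 39.22
position: [0.5904, 0.2882, 0.0799]
tool_rot: [0.484, 0.875, -0.001, 0.001]
ft_force: [-2.7, -5.4, 4.8]
grip_width: 0.0137
```

Run:
```python
from place import *
o=st()
```

```text
t 39.22 pos [0.5904 0.2882 0.0799] xang 122.17 z [ 0.001 -0.003 -1.   ] F [-2.7 -5.4  4.8] M [-0.86  0.28 -0.13] w 0.0137 q [ 16.  43.  83.  -0.  54. -16.]
```

Emit:
{"method": "drive_tool", "body": {"targets": [0,0,0,0,0,3,0,0,0,0,0,7,0,0,0,0,0,11,0,0,0,0,0,15,0,0,0,0,0,19,0,0,0,0,0,23,0,0,0,0,0,27,0,0,0,0,0,31,0,0,0,0,0,35,0,0,0,0,0,38,0,0,0,0,0,40,0,0,0,0,0,41.5]}}

```text
time: 40.22
position: [0.5886, 0.2879, 0.0799]
tool_rot: [0.762, 0.648, -0.002, 0.001]
ft_force: [-6.2, -5.1, 8.1]
grip_width: 0.0136
```

Run:
```python
from place import *
o=st()
```

```text
t 40.22 pos [0.5886 0.2879 0.0799] xang 80.76 z [-0.003 -0.004 -1.   ] F [-6.2 -5.1  8.1] M [-0.95  0.8   0.5 ] w 0.0136 q [16. 42. 83. -0. 54. 26.]
```

Emit:
{"method": "drive_tool", "body": {"targets": [0,0,0,0,0,0,0,0,0,0,0,0,0,0,0,0,0,0,0,0,-2,0,0,0,0,0,-6,0,0,0,0,0,-10,0,0,0,0,0,-14,0,0,0,0,0,-18,0,0,0,0,0,-20,0,0,0], "grip": 0.1}}

```text
time: 40.97
position: [0.5933, 0.2909, 0.2855]
tool_rot: [0.762, 0.648, 0.006, 0.003]
ft_force: [0.8, 0.2, 1.2]
grip_width: 0.0394
```

Run:
```python
from place import *
o=st();delta([.76,-.03,.28],Rdown(202))
```

```text
t 40.97 pos [0.5933 0.2909 0.2855] xang 80.71 z [ 0.013  0.004 -1.   ] F [0.8 0.2 1.2] M [ 0.   -0.1  -0.04] w 0.0394 q [16. 29. 73. -0. 77. 26.]
shift cm [-28.98  21.63   0.65] rot deg [   0.75    0.54 -121.29]
```

Emit:
{"method": "drive_tool", "body": {"targets": [-2,1.5,0,0,0,-5,-5,3.5,0,0,0,-11,-8,6,0,0,0,-18,-11,8.5,0,0,0,-25,-14,11,0,0,0,-32,-17,13,0,0,0,-39,-20,15,0,0,0,-46,-23,17,0,0,0,-53,-26,19.5,0,0,0,-60,-28,21,0,0,0,-67,-29,21.6,0.6,0,0,-73,-29,21.6,0.6,0,0,-78]}}

```text
time: 41.97
position: [0.758, -0.0357, 0.2718]
tool_rot: [0.184, 0.983, -0.0, 0.001]
ft_force: [0.0, -0.0, -1.1]
grip_width: 0.0393
```

Emit:
{"method": "drive_tool", "body": {"targets": [0,0,0,0,0,-6,0,0,0,0,0,-12,0,0,0,0,0,-18,0,0,0,0,0,-25,0,0,0,0,0,-32,0,0,0,0,0,-38,0,0,0,0,0,-42,0,0,0,0,0,-43,0,0,0,0,0,-43], "grip": -0.2}}

```text
time: 42.72
position: [0.7571, -0.0313, 0.2736]
tool_rot: [-0.188, 0.982, -0.0, 0.002]
ft_force: [-0.2, -0.5, 0.1]
grip_width: 0.0522
```

```bash
cat > look.py <<'E'
from place import *
import sys
o=st();p,d=robot.camera("wrist");cv2.imwrite("pics/%s_wrist.png"%sys.argv[1],p[:,:,::-1])
W=wcloud(d,o)
for n,P in (("grip",pick(W,(.6,.80),(-.12,.1),(.112,.13))),("walls",pick(W,(.55,.80),(-.12,.1),(.033,.055)))):
    if len(P)>10:
        print(n,len(P),rect(P),P[:,2].max(),P[:,2].mean())
D=W[...,:2]
P=pick(W,(.66,.80),(-.13,.08),(-.002,.02))
E
python3 look.py u
```

```text
t 42.72 pos [ 0.7571 -0.0313  0.2736] xang -158.36 z [ 0.003  0.    -1.   ] F [-0.2 -0.5  0.1] M [ 0.13 -0.17 -0.02] w 0.0522 q [ -11.   39.   57.    0.   84. -122.]
grip 558 (array([738.6, -55. ]), array([15.8, 25. ]), 21.58) 0.12622603317269648 0.1223604462864781
walls 644 (array([732.9, -39. ]), array([100.3,  56.9]), 21.69) 0.054960804842722255 0.04569160411450234
```

View pics/u_wrist.png

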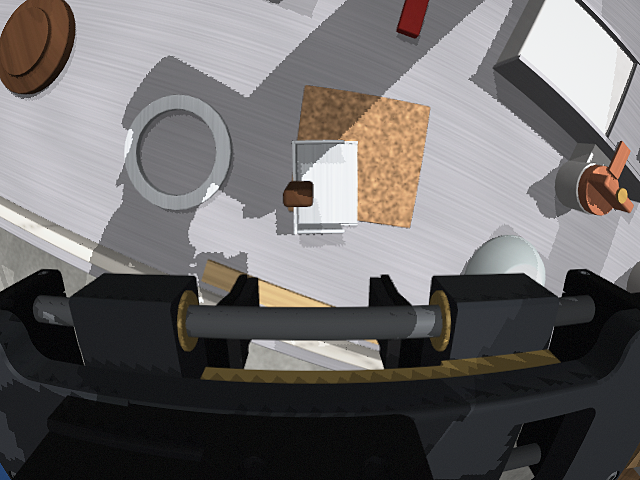

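The scoop's grip is at (738.6, −55) with heading 111.6°, and it is still level. I'll regrasp it.

Run:
```python
from place import *
delta([.7386,-.055,.14],Rdown(201.6))
```

```text
shift cm [ 2.62 -1.51 13.35] rot deg [-0.05  0.17  0.  ]
```

Emit:
{"method": "drive_tool", "body": {"targets": [1,-0.5,2,0,0.1,0,2,-1,4,0,0.2,0,2.6,-1.5,7,0,0.2,0,2.6,-1.5,10,0,0.2,0,2.6,-1.5,12,0,0.2,0,2.6,-1.5,12.8,0,0.2,0,2.6,-1.5,12.8,0,0.2,0,2.6,-1.5,12.8,0,0.2,0]}}

```text
time: 43.43
position: [0.7391, -0.0551, 0.1462]
tool_rot: [-0.188, 0.982, -0.001, 0.0]
ft_force: [-0.5, -0.7, 0.5]
grip_width: 0.0527
```

Run:
```python
from place import *
st();delta([.7386,-.055,.066],Rdown(201.6))
```

```text
t 43.43 pos [ 0.7391 -0.0551  0.1462] xang -158.35 z [ 0.001 -0.001 -1.   ] F [-0.5 -0.7  0.5] M [ 0.15 -0.17 -0.01] w 0.0527 q [ -13.   44.   67.   -0.   69. -124.]
shift cm [0.05 0.04 8.02] rot deg [-0.09 -0.    0.05]
```

Emit:
{"method": "drive_tool", "body": {"targets": [0,0,2,0,0,0,0,0,4,0,0,0,0,0,6,0,0,0,0,0,7.5,0,0,0,0,0,8,0,0,0,0,0,8,0,0,0,0,0,8,0,0,0]}}

```text
time: 44.02
position: [0.7395, -0.0553, 0.067]
tool_rot: [-0.188, 0.982, -0.001, 0.001]
ft_force: [0.6, 0.5, 0.7]
grip_width: 0.0522
```

Emit:
{"method": "drive_tool", "body": {"targets": [0,0,0,0,0,0,0,0,0,0,0,0,0,0,0,0,0,0,0,0,0,0,0,0,0,0,0,0,0,0], "grip": 1, "squeeze": 40}}

```text
time: 44.43
position: [0.7386, -0.0551, 0.0663]
tool_rot: [-0.188, 0.982, -0.001, -0.0]
ft_force: [0.3, 0.6, 1.3]
grip_width: 0.0265
```

Run:
```python
from place import *
o=st()
R=Rn.from_quat(o["tool_rot"]).as_matrix()
# grip centre offset along tool x
print((R.T@np.r_[np.array([.7386,-.055])-o["position"][:2],0])*1e3)
```

```text
t 44.43 pos [ 0.7386 -0.0551  0.0663] xang -158.33 z [ 0.    -0.001 -1.   ] F [0.3 0.6 1.3] M [ 0.36 -0.07  0.06] w 0.0265 q [ -13.   49.   70.   -0.   61. -124.]
[-0.01934105  0.11374269 -0.00014485]
```

Emit:
{"method": "drive_tool", "body": {"targets": [0,0,-1,0,0,0,0,0,-2.5,0,0,0,0,0,-4,0,0,0,0,0,-5,0,0,0,0,0,-5,0,0,0,0,0,-5,0,0,0]}}

```text
time: 44.93
position: [0.7392, -0.0553, 0.1174]
tool_rot: [-0.188, 0.982, -0.001, 0.001]
ft_force: [-0.8, 0.4, -2.1]
grip_width: 0.0256
```

```bash
cat > p2.py <<'E'
from place import *
def pl(z,off=.004,yaw=104.5):
    Rt=tilt(0,yaw); u=np.array([np.cos(np.deg2rad(yaw)),np.sin(np.deg2rad(yaw))])
    return np.r_[MC+off*u,z]-Rt@np.array([0,.036,.0623]),Rt
st();delta(*pl(.03));delta(*pl(.004))
E
python3 p2.py
```

```text
t 44.93 pos [ 0.7392 -0.0553  0.1174] xang -158.33 z [ 0.002 -0.002 -1.   ] F [-0.8  0.4 -2.1] M [ 0.09 -0.15 -0.01] w 0.0256 q [ -13.   46.   68.   -0.   66. -124.]
shift cm [3.6  3.59 2.5 ] rot deg [-0.14  0.08  7.17]
shift cm [3.61 3.6  5.1 ] rot deg [-0.14  0.08  7.17]
```

Emit:
{"method": "drive_tool", "body": {"targets": [1,1,0,0,0,2,2,2,0,0,0,4,3,3,1,0,0,6,3.6,3.6,2,0,0,7.2,3.6,3.6,3,0,0,7.2,3.6,3.6,4,0,0,7.2,3.6,3.6,4.5,0,0,7.2,3.6,3.6,4.5,0,0,7.2]}}

```text
time: 45.6
position: [0.6912, -0.0352, 0.0686]
tool_rot: [-0.126, 0.992, -0.0, -0.002]
ft_force: [0.6, -0.5, -1.7]
grip_width: 0.0257
```

```bash
python3 p2.py
```

```text
t 45.6 pos [ 0.6912 -0.0352  0.0686] xang -165.53 z [-0.003 -0.001 -1.   ] F [ 0.6 -0.5 -1.7] M [ 0.09 -0.17  0.01] w 0.0257 q [ -12.   46.   78.   -0.   57. -117.]
shift cm [-0.11 -0.04 -2.37] rot deg [-0.   -0.18 -0.03]
shift cm [-0.12 -0.04  0.23] rot deg [-0.   -0.18 -0.03]
```

Emit:
{"method": "drive_tool", "body": {"targets": [-0.1,0,0.1,0,-0.2,0,-0.1,0,0.2,0,-0.2,0,-0.1,0,0.25,0,-0.2,0,-0.1,0,0.25,0,-0.2,0]}}

```text
time: 45.93
position: [0.6931, -0.0349, 0.0686]
tool_rot: [-0.126, 0.992, -0.001, 0.002]
ft_force: [-0.1, 0.4, -0.6]
grip_width: 0.0263
```

```bash
python3 p2.py
```

```text
t 45.93 pos [ 0.6931 -0.0349  0.0686] xang -165.53 z [ 0.004 -0.001 -1.   ] F [-0.1  0.4 -0.6] M [ 0.11 -0.12 -0.02] w 0.0263 q [ -12.   46.   78.    0.   56. -117.]
shift cm [ 0.06 -0.02 -2.37] rot deg [-0.09  0.2  -0.03]
shift cm [ 0.07 -0.02  0.23] rot deg [-0.09  0.2  -0.03]
```

Emit:
{"method": "drive_tool", "body": {"targets": [0,0,0.1,0,0,0,0,0,0.2,0,0,0,0,0,0.2,0,0,0,0,0,0.2,0,0,0]}}

```text
time: 46.27
position: [0.6926, -0.0347, 0.0662]
tool_rot: [-0.126, 0.992, -0.0, 0.001]
ft_force: [-0.1, -0.5, -1.6]
grip_width: 0.0261
```

```bash
python3 p2.py
```

```text
t 46.27 pos [ 0.6926 -0.0347  0.0662] xang -165.53 z [ 0.003 -0.    -1.   ] F [-0.1 -0.5 -1.6] M [ 0.11 -0.18 -0.02] w 0.0261 q [ -12.   46.   78.    0.   56. -117.]
shift cm [ 0.02 -0.05 -2.61] rot deg [-0.07  0.15 -0.03]
shift cm [ 0.02 -0.05 -0.01] rot deg [-0.07  0.15 -0.03]
```

Emit:
{"method": "drive_tool", "body": {"targets": [0,0,0.1,0,0,0,0,0,0.15,0,0,0,0,0,0.15,0,0,0]}}

```text
time: 46.52
position: [0.6928, -0.0348, 0.0661]
tool_rot: [-0.126, 0.992, -0.0, 0.002]
ft_force: [-0.9, 0.6, 4.7]
grip_width: 0.0259
```

```bash
python3 p2.py
```

```text
t 46.52 pos [ 0.6928 -0.0348  0.0661] xang -165.53 z [ 0.003 -0.    -1.   ] F [-0.9  0.6  4.7] M [0.3  0.47 0.04] w 0.0259 q [ -12.   46.   78.    0.   56. -117.]
shift cm [ 0.04 -0.04 -2.62] rot deg [-0.07  0.17 -0.03]
shift cm [ 0.04 -0.04 -0.02] rot deg [-0.07  0.17 -0.03]
```

The scoop is on the mat. Release, rise, retreat.

Emit:
{"method": "drive_tool", "body": {"targets": [0,0,-0.05,0,0,0,0,0,-0.05,0,0,0,0,0,-0.05,0,0,0,0,0,-0.05,0,0,0,0,0,-1,0,0,0,0,0,-3,0,0,0,0,0,-6,0,0,0,0,0,-9,0,0,0,0,0,-13,0,0,0,0,0,-17,0,0,0,0,0,-20,0,0,0], "grip": -0.2}}

```text
time: 47.43
position: [0.693, -0.0348, 0.2693]
tool_rot: [-0.126, 0.992, -0.001, 0.004]
ft_force: [0.8, 0.4, 0.1]
grip_width: 0.0525
```

Emit:
{"method": "drive_tool", "body": {"targets": [-2,-1,0,0,0,0,-4,-2,0,0,0,0,-6,-3,0,0,0,0,-6,-3,0,0,0,0,-6,-3,0,0,0,0]}}

```text
time: 47.85
position: [0.7579, -0.049, 0.2647]
tool_rot: [-0.126, 0.992, -0.0, 0.001]
ft_force: [0.4, 0.2, 0.1]
grip_width: 0.0524
```

```bash
python3 look.py v
python3 - <<'E'
from place import *
o=robot.get_obs();p,d=robot.camera("wrist");W=wcloud(d,o)
M=pick(W,(.55,.80),(-.13,.12),(.0022,.0075)); 
m=np.zeros((300,300),np.uint8); ij=((M[:,:2]-[.53,-.15])*1000).astype(int); m[ij[:,0].clip(0,299),ij[:,1].clip(0,299)]=255
m=cv2.morphologyEx(m,cv2.MORPH_CLOSE,np.ones((9,9)));m=cv2.morphologyEx(m,cv2.MORPH_OPEN,np.ones((9,9)))
c=max(cv2.findContours(m,0,2)[0],key=cv2.contourArea);r=cv2.minAreaRect(c[:,0,::-1].astype(np.float32));print("mat",r[0][0]+530,r[0][1]-150,r[1],r[2])
p,d=robot.camera("side");cv2.imwrite("pics/v_side.png",p[:,:,::-1])
E
```

```text
t 47.85 pos [ 0.7579 -0.049   0.2647] xang -165.55 z [ 0.002 -0.    -1.   ] F [0.4 0.2 0.1] M [ 0.12 -0.1  -0.03] w 0.0524 q [ -12.   40.   57.    0.   83. -117.]
grip 594 (array([693.5, -36. ]), array([15.7, 26.2]), 14.59) 0.12515473757054185 0.12246468844513353
walls 754 (array([689.4, -19.9]), array([100.6,  58.8]), 14.48) 0.05217276527090001 0.04589982778222185
mat 684.8823852539062 -5.0294189453125 (150.6146240234375, 150.8571319580078) 14.03624439239502
```

View pics/v_wrist.png

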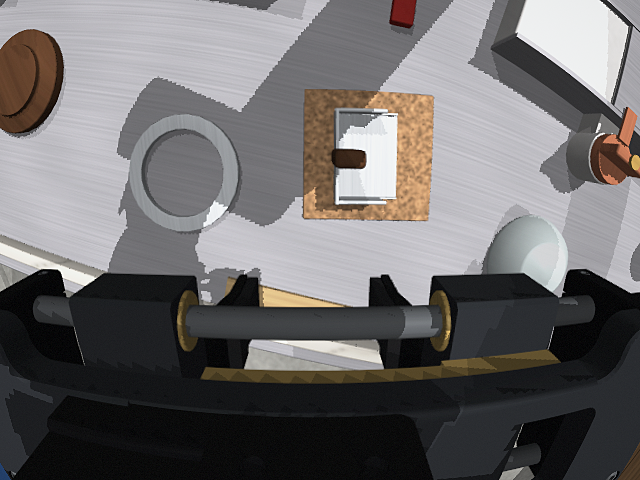

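View pics/v_side.png

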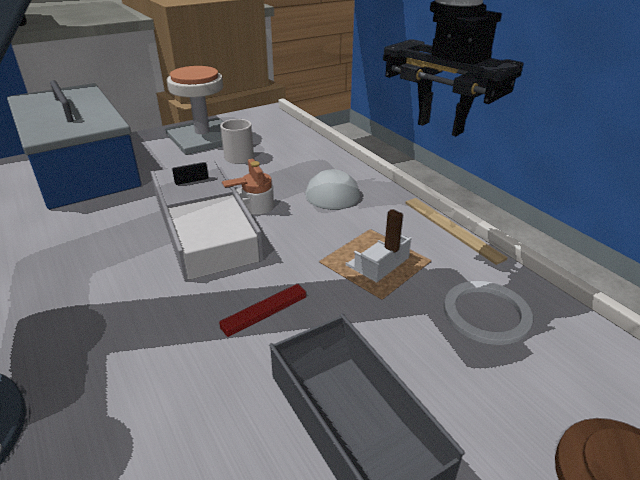

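The scoop is flat and mid-mat. I'll move the arm aside and check the coupling and cover from the top.

Run:
```python
from place import *
delta([.55,-.45,.30],Rdown(150))
```

```text
shift cm [ 30.05 -33.72  -3.54] rot deg [1.000e-02 1.000e-01 4.447e+01]
```

Emit:
{"method": "drive_tool", "body": {"targets": [2,-2.5,-1,0,0,3,5,-5.5,-2,0,0,7,8,-9,-3,0,0,11,11,-12.5,-3.5,0,0,15,14,-16,-3.5,0,0,20,17,-19,-3.5,0,0,25,20,-22.5,-3.5,0,0,30,23,-26,-3.5,0,0,35,26,-29,-3.5,0,0,40,28,-31.5,-3.5,0,0,44,30,-33.7,-3.5,0,0,44.5,30,-33.7,-3.5,0,0,44.5]}}

```text
time: 49.0
position: [0.5465, -0.4566, 0.2997]
tool_rot: [0.263, 0.965, -0.002, 0.001]
ft_force: [0.9, -0.9, -0.1]
grip_width: 0.052
```

Run:
```python
from place import *
st();p,d=robot.camera("top");cv2.imwrite("pics/w_top.png",p[:,:,::-1]);W=cloud("top",d)
def show(n,P):
    if len(P)>10: print(n,len(P),rect(P),"z",P[:,2].mean().round(4))
show("handle",pick(W,(.35,.56),(.30,.45),(.098,.106)))
show("wing",pick(W,(.55,.65),(.2,.35),(.094,.106)))
show("scoopgrip",pick(W,(.55,.78),(-.12,.1),(.118,.13)))
show("magnet",pick(W,(.3,.55),(-.08,.05),(.01,.025)))
q=cv2.imread("pics/w_top.png");cv2.imwrite("pics/w_z.png",cv2.resize(q[220:360,110:310],None,fx=4,fy=4,interpolation=2))
p,d=robot.camera("side");S=cloud("side",d);show("S wing",pick(S,(.55,.65),(.2,.35),(.096,.106)));show("S handle",pick(S,(.35,.56),(.30,.45),(.098,.106)))
```

```text
t 49.0 pos [ 0.5465 -0.4566  0.2997] xang 149.55 z [ 0.001 -0.005 -1.   ] F [ 0.9 -0.9 -0.1] M [ 0.12 -0.16  0.03] w 0.052 q [ -49.   34.   63.   -0.   83. -108.]
handle 244 (array([472.2, 355.8]), array([14.5, 69.5]), 81.57) z 0.1023
wing 215 (array([588.6, 291.3]), array([65.8, 15.2]), 81.75) z 0.1015
scoopgrip 99 (array([694. , -32.6]), array([15.8, 25.3]), 17.8) z 0.1235
magnet 865 (array([451.2, -11.8]), array([149.9,  26. ]), 5.26) z 0.0161
S wing 113 (array([587.6, 287.9]), array([67.2, 15.5]), 83.44) z 0.1013
S handle 165 (array([471.3, 352.9]), array([18.8, 69.5]), 83.08) z 0.1021
```

View pics/w_top.png

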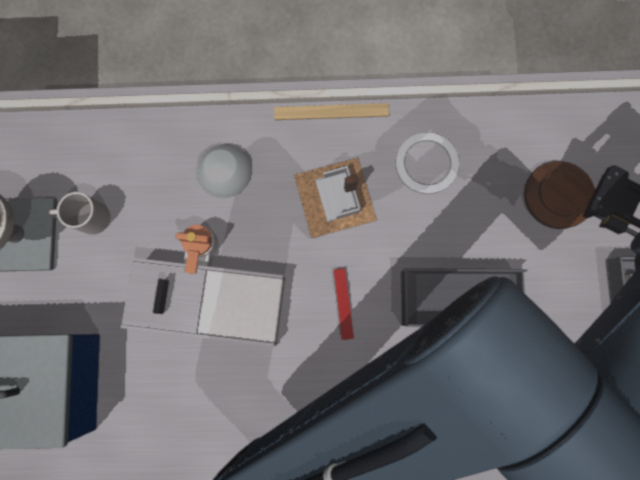

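View pics/w_z.png

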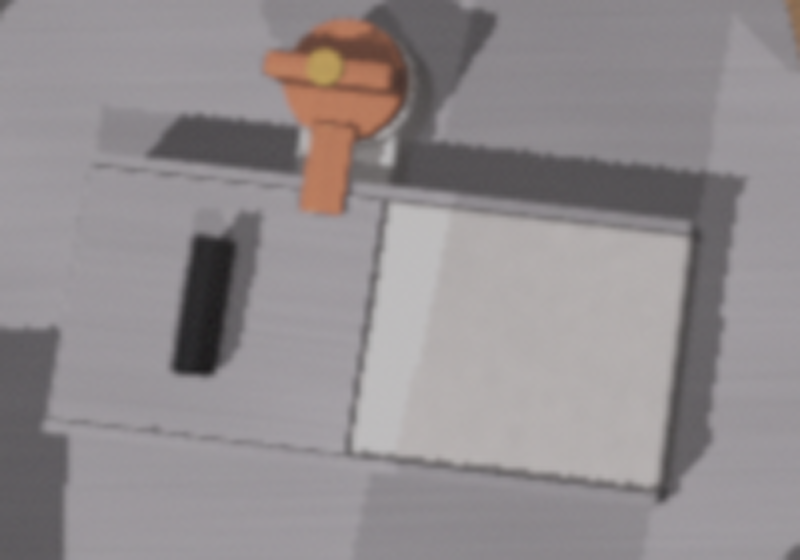

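```bash
python3 -c "
from rig import robot
print(robot.hand_in(), robot.get_obs()['time'])"
```

```text
the job is handed in; nothing more can be done
the job is handed in; nothing more can be done
```

The job is done and handed in, at about 49 s of the 210 s allowed.

**What I did**
- I turned the coupling anticlockwise to its stop and slid the cover 150 mm open.
- I moved all 8 balls present into the well in one scoop load.
- I slid the cover 150 mm shut to its stop and turned the coupling back until it hit its locked stop.
- I put the scoop down flat on its mat.

**One disturbance:** the scoop ended up about 5 cm out of place just after I first put it down, probably the expected knock. I shut the cover and locked the coupling first, then picked the scoop up again and put it back.

**Last checks**
- **Balls:** I counted eight in the well before closing the cover. The trough looked empty, including in the last side view after everything was done.
- **Cover:** the handle is within 1 mm of its original shut position.
- **Coupling:** the wing reads 81.75° against the chamber's 81.9°, so it is locked.
- **Scoop:** level, with its centre about 4–5 mm from the mat's centre.
- **Rest of the bench:** the red bar measured the same as at the start. The dome and ring look unmoved in the pictures, but I did not measure them.

**Disagreement:** the top, side and wrist cameras differ by up to about 4 mm in y, so I used values in between.

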